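# Unload the sample cells from the test stand

### The job

With the hooked pick, not with the fingers, pull every spring clip out of its spindle groove by the eye in its tab (the clips may stay where they drop). Then lift all four sample cells off the test stand and set each one down gently, upright and fully home in a hole of the wooden rack, without dropping any. At the end the pick must lie on the paper towel again and nothing else on the bench may be disturbed.

Things in the scene. Friction and masses are not known exactly. Their poses are not given: they have to be found in the camera images.
- stand: fixed test stand: aluminium base plate 85 x 284 x 12 mm with four upright steel spindles in a row along its y axis, 72 mm apart. Each spindle is 18 mm thick, has a groove (neck 12 mm thick, 8 mm high, starting 56 mm above the bench) and above it an 18 mm head that ends 71 mm above the bench. Origin: centre of the plate's underside, on the bench
- spindle1 (a point): point on a spindle's axis at the lower edge of its groove, 56 mm above the bench (level with the top of a cell that sits on the stand)
- spindle2 (a point): point on a spindle's axis at the lower edge of its groove, 56 mm above the bench (level with the top of a cell that sits on the stand)
- spindle3 (a point): point on a spindle's axis at the lower edge of its groove, 56 mm above the bench (level with the top of a cell that sits on the stand)
- spindle4 (a point): point on a spindle's axis at the lower edge of its groove, 56 mm above the bench (level with the top of a cell that sits on the stand)
- cell1: loose sample cell on spindle 1: plain plastic sleeve with two copper bands, 38 mm outside diameter, 44 mm tall, 22 mm bore right through, about 60 g. It sits on the base plate with the spindle up its bore. Origin: centre of its underside; z along its axis. A clip in the groove above keeps it from being lifted off
- cell2: loose sample cell on spindle 2: plain plastic sleeve with two copper bands, 38 mm outside diameter, 44 mm tall, 22 mm bore right through, about 60 g. It sits on the base plate with the spindle up its bore. Origin: centre of its underside; z along its axis. A clip in the groove above keeps it from being lifted off
- cell3: loose sample cell on spindle 3: plain plastic sleeve with two copper bands, 38 mm outside diameter, 44 mm tall, 22 mm bore right through, about 60 g. It sits on the base plate with the spindle up its bore. Origin: centre of its underside; z along its axis. A clip in the groove above keeps it from being lifted off
- cell4: loose sample cell on spindle 4: plain plastic sleeve with two copper bands, 38 mm outside diameter, 44 mm tall, 22 mm bore right through, about 60 g. It sits on the base plate with the spindle up its bore. Origin: centre of its underside; z along its axis. A clip in the groove above keeps it from being lifted off
- clip1: sprung steel clip, 4.5 mm thick, in the groove on its cell's top; some are absent. Origin: on the spindle axis, at its underside. Two 22 mm wide jaws open to its own +x; to -x a tab, 17 mm wide, ends at 34 mm, with an eye: 10 x 10 mm through hole centred at x = -25 mm, closed behind by a 4 mm bar, clear of the cell and open below. Pulled to its -x with 5 to 10 N it springs off in 12 mm and drops or leans by the cell
- clip2: sprung steel clip, 4.5 mm thick, in the groove on its cell's top; some are absent. Origin: on the spindle axis, at its underside. Two 22 mm wide jaws open to its own +x; to -x a tab, 17 mm wide, ends at 34 mm, with an eye: 10 x 10 mm through hole centred at x = -25 mm, closed behind by a 4 mm bar, clear of the cell and open below. Pulled to its -x with 5 to 10 N it springs off in 12 mm and drops or leans by the cell
- clip3: sprung steel clip, 4.5 mm thick, in the groove on its cell's top; some are absent. Origin: on the spindle axis, at its underside. Two 22 mm wide jaws open to its own +x; to -x a tab, 17 mm wide, ends at 34 mm, with an eye: 10 x 10 mm through hole centred at x = -25 mm, closed behind by a 4 mm bar, clear of the cell and open below. Pulled to its -x with 5 to 10 N it springs off in 12 mm and drops or leans by the cell
- clip4: sprung steel clip, 4.5 mm thick, in the groove on its cell's top; some are absent. Origin: on the spindle axis, at its underside. Two 22 mm wide jaws open to its own +x; to -x a tab, 17 mm wide, ends at 34 mm, with an eye: 10 x 10 mm through hole centred at x = -25 mm, closed behind by a 4 mm bar, clear of the cell and open below. Pulled to its -x with 5 to 10 N it springs off in 12 mm and drops or leans by the cell
- pick: loose hooked pick, 70 g, lying on the paper towel: black handle bar 80 mm long (45 mm behind to 35 mm ahead of the origin), 16 mm wide, 28 mm tall; from its front a 6 mm steel shank runs along the pick's own +x, its centre 24 mm above the underside, and ends in a 4 mm thick prong bent straight down. Origin: on the underside of the handle; z up as it lies
- pick_tip (a point): lower end of the pick's prong, 95 mm along +x from the pick's origin, level with the underside
- mat: fixed sheet of white paper towel, 120 (x) x 280 (y) x 2 mm, on the bench. Origin: centre of its underside
- rack: loose wooden storage rack, 0.8 kg, 136 x 136 x 18 mm, with four round blind holes in a square, 70 mm apart along its x and y axes. Origin: centre of its underside
- rack_hole0 (a point): centre of the mouth of a rack hole, in the rack's top face: 42 mm diameter, 8 mm deep (a cell that stands in it has its underside 10 mm above the rack's underside)
- rack_hole1 (a point): centre of the mouth of a rack hole, in the rack's top face: 42 mm diameter, 8 mm deep (a cell that stands in it has its underside 10 mm above the rack's underside)
- rack_hole2 (a point): centre of the mouth of a rack hole, in the rack's top face: 42 mm diameter, 8 mm deep (a cell that stands in it has its underside 10 mm above the rack's underside)
- rack_hole3 (a point): centre of the mouth of a rack hole, in the rack's top face: 42 mm diameter, 8 mm deep (a cell that stands in it has its underside 10 mm above the rack's underside)
- screwdriver: bystander: screwdriver with a red handle lying on the far part of the bench; leave alone
- marker: bystander: black marker pen, 140 mm, lying to the left; leave alone
- mouse: bystander: black computer mouse, 100 x 60 x 32 mm, to the right; leave alone
Mind the look-alikes: they are no part of the job. Leave any black look-alike of the cell2 alone. Leave any green look-alike of the cell3 alone.

How it is judged:
By the outcome, as a careful person would: the job done as asked, in the order asked, and still so for the second after the job is handed in, with the robot touching nothing.
Of clip1, clip2, clip3, clip4 only 2 to 4 are there at a start; the rules pass over those that are not, and their reading is None.
At some moment in a run one of pick, rack may be knocked a few centimetres aside while the robot is not near it.
It also fails if it takes over 192 s, if anything falls off the work surface, if the arm or the gripper's body presses on something with over 40 N, if the wrist force passes 120 N, or if a joint passes its speed limit or range.

### The arm

A 6-joint arm with a two-finger parallel gripper is mounted at the origin on the work surface. World frame = base frame: x ahead of the robot, y to its left, z up, the work surface at z = 0. Lengths are in m, angles in rad, forces in N, time in s.
With the tool pointing down it reaches from about 0.375 to 0.9 m from the base axis. Payload 3.1 kg.
Tool frame: the origin (TCP) lies at the very end of the fingers, on their centre line; the grasp point (between the pads) lies 19 mm behind it; z points along the fingers, y is the line along which they close (so a half turn about z gives the same grasp; the last joint's range is limited). The gripper opens to 87 mm and grips with 3 to 60 N. Pads are 19 mm wide; open, the fingers measure 117 mm over their backs; the gripper's body (75 mm by 190 mm) begins 51 mm behind the grasp point.
Start: joints at [0.956, 0.527, 1.433, -0, 1.181, -0.178], TCP at [0.264, 0.566, 0.223] pointing down, gripper open.
Joint ranges: [-3.08, 3.08], [-0.75, 2.2], [0.22, 2.44], [-1.43, 4.57], [0, 2.65], [-2.85, 2.85]. Speed limits (rad/s): [2.79, 2.79, 3.14, 3.14, 3.14, 3.14].

### API

Orientations are given as a unit quaternion [x, y, z, w].
In Python, from rig import status, viewer, robot gives the robot as it stands.
- The arm moves only by the tool arm_command, never from a script. Its arguments are lists of equal length, an entry for each row: "delta_rot": the turn, a rotation vector about the tool's x, y, z in degrees, a list of three; "delta_pos": the shift along the tool's x, y, z in m, a list of three; "gripper": the closure, from -1 (fully open) to 1 (shut). In form: {"delta_rot": [[rx, ry, rz], ...], "delta_pos": [[dx, dy, dz], ...], "gripper": [gripper, ...]}. A call has 1 to 12 rows; each row is the pose to reach, as a shift and turn from the pose commanded when the call began, along the tool's axes at that moment; what a row does not reach only later rows make up. A row lasts 1/12 s, in which the tool goes at most 41.7 mm and 7.16 degrees, less where a joint would pass 70% of its speed; a pose out of reach is approached as far as the arm can. A call with a gripper value outside its range is refused whole. The fingers move at their own pace and stop on an object; "grip_force" is the grip in N (left out, the last holds). Time passes only in rows, so rows that repeat a pose let the fingers close. It gives the time, the measured TCP pose, the force, the opening and the grip force at its end, in the units of the state.
- status.get_obs(): the state, without advancing time (a new reading comes with each control period).
- viewer.camera(name): name is "side" or "top"; returns a dict with "pixels" (480x640x3 uint8, blue, green, red), "fx", "fy", "cx", "cy" (pixels), "pose" (4x4, takes a point from camera to world coordinates). Camera axes: x right, y down, z forward; pixel columns grow to the right and rows downward; lengths in m; the calibration is good to about 2 mm. A picture is of the moment at which its call begins. There is no depth.
- robot.hand_in(): hands the job in; it is judged then, once.
The state is a dict: "time": time; "q": joint angles; "joint_velocities": joint speeds; "joint_torque": joint torques, N m; "position": TCP position; "tool_rot": TCP orientation; "ft_force": force on the tool from outside, world axes, zero at the start; "moment": the same for the moment, N m; "grip_width": finger opening in m; "grip_force": force on a finger pad.
Only numpy, scipy, OpenCV 4.12 (cv2) and the standard library are available. Lean on these libraries where they do the work, as an engineer would, in place of code of your own. Each camera call takes 0.05 s, during which the arm holds its last target. There are 200 camera calls.

## Working session

There is one attempt and no reset: what is moved stays moved. The work goes in short steps, Python scripts to look and compute and a tool call to move; the robot and the scene stay as the last step left them, time stands still between calls to the robot, and variables do not carry over. Pictures are saved under pics/ and viewed, at most 14 in all, crops included, and the job is handed in when it is done.

Besides the shell and the picture viewer there is one more tool, called after "Request:" as name(argument=value, ...) on one line, values as JSON. arm_command: Moves the arm, as the interface text tells. Its arguments: {"type":"object","properties":{"delta_rot":{"type":"array","items":{"type":"array","items":{"type":"number"}}},"delta_pos":{"type":"array","items":{"type":"array","items":{"type":"number"}}},"gripper":{"type":"array","items":{"type":"number"}},"grip_force":{"type":"number"}},"required":["delta_rot","delta_pos","gripper"]}

```bash
mkdir -p pics; ls; cat > h.py <<'E'
import numpy as np, cv2
from rig import status, viewer, robot
from scipy.spatial.transform import Rotation as R
def cam(n, save=None):
    c=viewer.camera(n); c['im']=np.array(c['pixels']); c['pose']=np.array(c['pose'])
    if save: cv2.imwrite('pics/'+save+'.png',c['im'])
    return c
def ray(c,u,v,z):
    d=c['pose'][:3,:3]@np.array([(u-c['cx'])/c['fx'],(v-c['cy'])/c['fy'],1.]); o=c['pose'][:3,3]
    return o+d*(z-o[2])/d[2]
def proj(c,p):
    q=c['pose'][:3,:3].T@(np.array(p,float)-c['pose'][:3,3]); return c['fx']*q[0]/q[2]+c['cx'],c['fy']*q[1]/q[2]+c['cy']
E
python3 - <<'E'
from h import *
for n in('top','side'):
    c=cam(n,n+'0'); print(n,c['fx'],c['fy'],c['cx'],c['cy'],c['pose'].round(3).tolist())
o=status.get_obs(); print({k:np.round(v,3).tolist() for k,v in o.items()})
E
```

```text
pics
top 606.5805863113425 606.5805863113425 318.74989579328195 239.2303422836616 [[-0.01, -0.999, 0.04, 0.485], [-1.0, 0.01, 0.006, -0.057], [-0.006, -0.04, -0.999, 1.356], [0.0, 0.0, 0.0, 1.0]]
side 579.1474825352258 579.1474825352258 323.83394700542186 240.20492998958943 [[0.943, -0.178, 0.283, 0.214], [-0.334, -0.519, 0.787, -1.005], [0.007, -0.836, -0.548, 0.734], [0.0, 0.0, 0.0, 1.0]]
{'time': 0.1, 'q': [0.956, 0.528, 1.434, -0.0, 1.181, -0.178], 'joint_velocities': [0.001, -0.001, -0.003, -0.001, 0.0, 0.0], 'joint_torque': [-0.0, -44.098, -17.715, 0.064, 0.053, -0.0], 'position': [0.264, 0.566, 0.222], 'tool_rot': [0.217, 0.976, -0.001, -0.0], 'ft_force': [1.022, -0.347, -0.705], 'moment': [0.031, 0.016, -0.017], 'grip_force': 0.0, 'grip_width': 0.087}
```

View pics/top0.png

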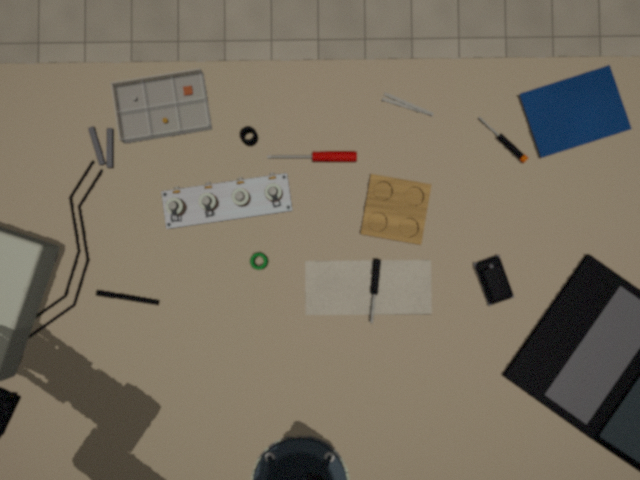

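View pics/side0.png

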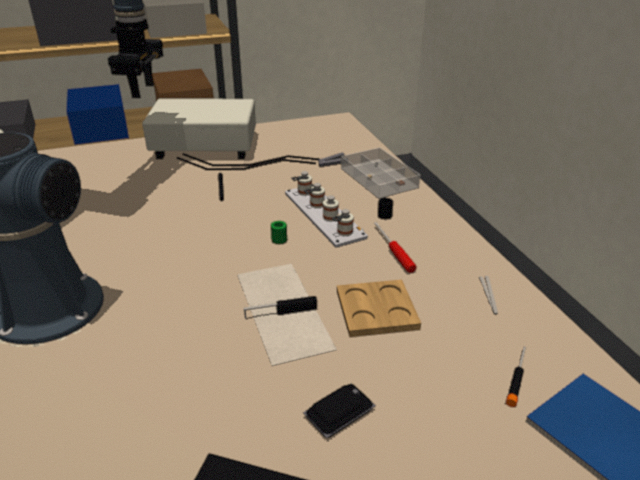

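The stand is at top (228,200), the rack at (396,208), and the pick lies on the towel from (376,260) to (371,320) with its prong toward the robot. The black (249,136) and green (259,261) rings are look-alikes standing off the stand. The real cells are the four white sleeves on the spindles.

```bash
python3 - <<'E'
import cv2,numpy as np
a=cv2.imread('pics/top0.png')[168:235,155:300]; b=cv2.imread('pics/side0.png')[165:250,275:375]
a=cv2.resize(a,None,fx=5.4,fy=5.4,interpolation=2); cv2.imwrite('pics/ca.png',a)
b=cv2.resize(b,None,fx=6.5,fy=6.5,interpolation=2);cv2.imwrite('pics/cb.png',b)
E
```

```text
(no output)
```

View pics/ca.png

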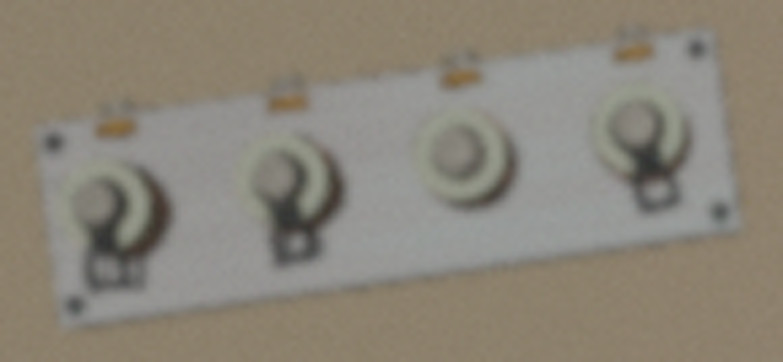

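View pics/cb.png

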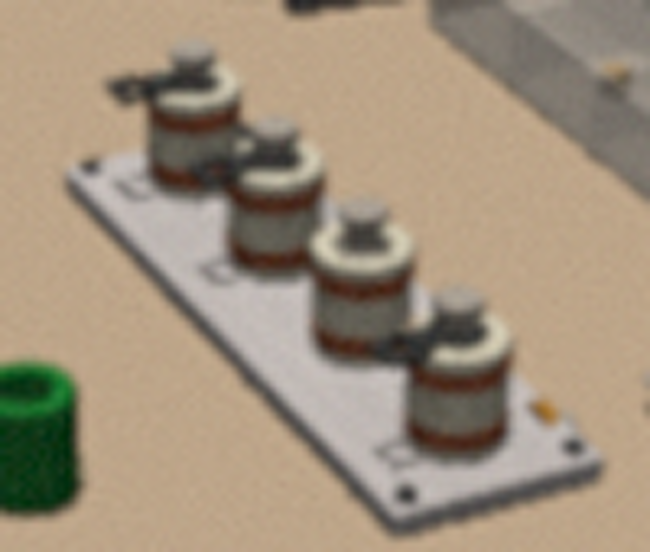

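Close up, there are three clips: on the spindles at top px (176,206), (209,203) and (274,193). Their tabs point down toward the robot, with eyes near (174,218), (210,213) and (277,204). The third spindle (240,197) is bare, and the white sleeves with copper bands are the cells. Next I'll measure.

```bash
cat > m.py <<'E'
from h import *
def big(m,box):
    x0,y0,x1,y1=box; k=np.zeros_like(m); k[y0:y1,x0:x1]=m[y0:y1,x0:x1]
    cs,_=cv2.findContours(k,cv2.RETR_EXTERNAL,cv2.CHAIN_APPROX_NONE); return max(cs,key=cv2.contourArea)
def rect(c,m,box,z,name):
    k=big(m,box); r=cv2.minAreaRect(k); b=cv2.boxPoints(r)
    w=np.array([ray(c,u,v,z)[:2] for u,v in b]); ctr=w.mean(0); e=[w[(i+1)%4]-w[i] for i in range(2)]
    e.sort(key=np.linalg.norm); print(name,'ctr',ctr.round(4),'sides',[round(float(np.linalg.norm(x)),4) for x in e],'long yaw',round(float(np.degrees(np.arctan2(e[1][1],e[1][0]))),2),'px',np.round(r[0],1))
    return ctr,e
if __name__=='__main__':
    import sys
    c=cam('top'); im=c['im']; hsv=cv2.cvtColor(im,cv2.COLOR_BGR2HSV); H,S,V=cv2.split(hsv)
    grey=((S<45)&(V>110)).astype(np.uint8)*255
    grey=cv2.morphologyEx(grey,cv2.MORPH_CLOSE,np.ones((9,9)))
    rect(c,grey,(155,168,300,236),.012,'stand'); 
    print('sample towel',hsv[300,330],'plate',hsv[205,190],'bench',hsv[330,330],'rack',hsv[208,396],'handle',hsv[275,376],'shank',hsv[305,372])
    rect(c,((S>125)&(V>90)).astype(np.uint8)*255,(350,165,445,255),.018,'rack')
    rect(c,((V<60)).astype(np.uint8)*255,(350,250,400,330),.030,'handle')
    k=big(((V<60)).astype(np.uint8)*255,(350,250,400,330))
    rect(c,((H>45)&(H<80)&(S>120)).astype(np.uint8)*255,(240,240,280,280),.044,'green')
    d=((V<120)).astype(np.uint8)*255
E
python3 m.py
```

```text
stand ctr [0.629  0.1565] sides [0.092, 0.2879] long yaw -82.45 px [226.2 199.8]
sample towel [ 21  37 146] plate [ 15   7 148] bench [ 18  63 141] rack [ 19 124 130] handle [20 53 29] shank [ 22  25 110]
rack ctr [ 0.6046 -0.2184] sides [0.1289, 0.1308] long yaw -101.12 px [395.2 208.7]
handle ctr [ 0.4566 -0.1704] sides [0.0142, 0.0748] long yaw -5.96 px [374.8 276. ]
green ctr [0.4918 0.0819] sides [0.0321, 0.0322] long yaw -135.44 px [258.5 261. ]
```

```bash
cat > plan.py <<'E'
# usage: plan.py x y z psi : delta (tool axes) from measured pose, psi = world yaw of tool y, tool down
from h import *
import sys
def plan(x,y,z,psi):
    o=status.get_obs(); A=R.from_quat(o['tool_rot']); p=np.array(o['position'])
    a=np.radians(psi); ty=np.array([np.cos(a),np.sin(a),0]); tz=np.array([0,0,-1.]); tx=np.cross(ty,tz)
    B=R.from_matrix(np.c_[tx,ty,tz]); cy=A.as_matrix()[:,1]
    print('t',round(float(o['time']),2),'at',p.round(4),'psi',round(float(np.degrees(np.arctan2(cy[1],cy[0]))),2),'w',round(float(o['grip_width']),4))
    d=A.inv().apply(np.array([x,y,z])-p); r=np.degrees((A.inv()*B).as_rotvec())
    print('dpos',d.round(4).tolist(),'drot',r.round(2).tolist(),'rows',int(np.ceil(max(np.linalg.norm(d)/.0417,np.linalg.norm(r)/7.16))))
if __name__=='__main__': plan(*map(float,sys.argv[1:]))
E
python3 plan.py .457 -.170 .12 84.5
python3 - <<'E'
from h import *
c=cam('top')
f=lambda a,b:(a/5.4+155-.4,b/5.4+168-.4)
for p in[(102,205),(280,178),(460,152),(640,122)]: print('head',ray(c,*f(*p),.071).round(4))
for p in[(113,270),(296,243),(657,193)]: print('eye',ray(c,*f(*p),.0605).round(4))
sc=[ray(c,*f(*p),.012)[:2] for p in[(52,143),(697,49),(75,305),(719,212)]]
ctr=np.mean(sc,0); print('stand',ctr)
y=(sc[0]-sc[1])+(sc[2]-sc[3]); y/=np.linalg.norm(y); print('yaw',np.degrees(np.arctan2(-y[0],y[1])))
for k in(1.5,.5,-.5,-1.5): print(ctr+y*.072*k)
E
```

```text
t 0.15 at [0.2641 0.5659 0.2218] psi 64.97 w 0.0871
dpos [-0.4862, -0.585, 0.1026] drot [-0.09, -0.03, -19.53] rows 19
head [0.6113 0.2595 0.071 ]
head [0.6213 0.1892 0.071 ]
head [0.6308 0.1181 0.071 ]
head [0.6419 0.047  0.071 ]
eye [0.5864 0.2577 0.0605]
eye [0.5964 0.1849 0.0605]
eye [0.6149 0.0413 0.0605]
stand [0.62744191 0.15682473]
yaw 7.680018286824706
[0.61300873 0.26385596]
[0.62263085 0.19250181]
[0.63225297 0.12114766]
[0.64187509 0.04979351]
```

Request:
arm_command(delta_rot=[[0, 0, -19.5], [0, 0, -19.5], [0, 0, -19.5], [0, 0, -19.5], [0, 0, -19.5], [0, 0, -19.5], [0, 0, -19.5], [0, 0, -19.5], [0, 0, -19.5], [0, 0, -19.5], [0, 0, -19.5], [0, 0, -19.5]], delta_pos=[[-0.486, -0.585, 0.1], [-0.486, -0.585, 0.1], [-0.486, -0.585, 0.1], [-0.486, -0.585, 0.1], [-0.486, -0.585, 0.1], [-0.486, -0.585, 0.1], [-0.486, -0.585, 0.1], [-0.486, -0.585, 0.1], [-0.486, -0.585, 0.1], [-0.486, -0.585, 0.1], [-0.486, -0.585, 0.1], [-0.486, -0.585, 0.1]], gripper=[-1, -1, -1, -1, -1, -1, -1, -1, -1, -1, -1, -1])

```text
time: 1.2
position: [0.3903, 0.0851, 0.1574]
tool_rot: [0.048, 0.999, 0.0, 0.0]
ft_force: [1.0, 0.4, 0.1]
grip_width: 0.087
grip_force: 0.0
```

```bash
python3 plan.py .457 -.170 .12 84.5
```

```text
t 1.2 at [0.3903 0.0851 0.1574] psi 84.48 w 0.087
dpos [-0.0909, -0.2476, 0.0374] drot [0.01, 0.04, -0.02] rows 7
```

Request:
arm_command(delta_rot=[[0, 0, 0], [0, 0, 0], [0, 0, 0], [0, 0, 0], [0, 0, 0], [0, 0, 0], [0, 0, 0], [0, 0, 0]], delta_pos=[[-0.09, -0.247, 0.037], [-0.09, -0.247, 0.037], [-0.09, -0.247, 0.037], [-0.09, -0.247, 0.037], [-0.09, -0.247, 0.037], [-0.09, -0.247, 0.037], [-0.09, -0.247, 0.037], [-0.09, -0.247, 0.037]], gripper=[-1, -1, -1, -1, -1, -1, -1, -1])

```text
time: 1.87
position: [0.4579, -0.1722, 0.1201]
tool_rot: [0.051, 0.999, -0.001, 0.002]
ft_force: [-0.7, -0.7, 0.4]
grip_width: 0.0872
grip_force: 0.0
```

```bash
python3 plan.py .457 -.170 .006 84.5; python3 - <<'E'
from h import *
a=cam('top'); b=cam('side')
A=cv2.resize(a['im'][230:340,300:440],None,fx=4,fy=4,interpolation=2); B=cv2.resize(b['im'][230:370,210:350],(440,440),interpolation=2)
cv2.imwrite('pics/p1.png',np.hstack([A[:440,:350],B]))
E
```

```text
t 1.87 at [ 0.4579 -0.1722  0.1201] psi 84.21 w 0.0872
dpos [0.0015, 0.0023, 0.1141] drot [-0.13, 0.19, -0.29] rows 3
```

View pics/p1.png

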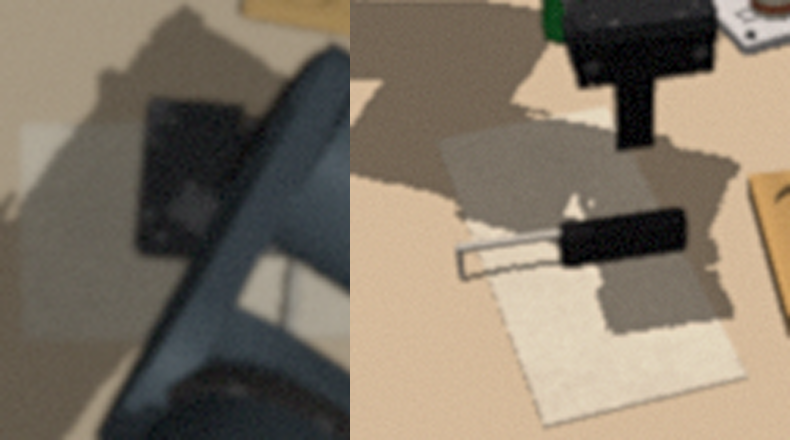

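The pick still lies in the same place (side view, handle about (297,305)), with the fingers above it. Descending to grip.

Request:
arm_command(delta_rot=[[0, 0, 0], [0, 0, 0], [0, 0, 0], [0, 0, 0], [0, 0, 0], [0, 0, 0], [0, 0, 0], [0, 0, 0], [0, 0, 0], [0, 0, 0], [0, 0, 0], [0, 0, 0]], delta_pos=[[0, 0.001, 0.03], [0, 0.001, 0.06], [0, 0.001, 0.09], [0, 0.001, 0.105], [0, 0.001, 0.113], [0, 0.001, 0.113], [0, 0.001, 0.113], [0, 0.001, 0.113], [0, 0.001, 0.113], [0, 0.001, 0.113], [0, 0.001, 0.113], [0, 0.001, 0.113]], gripper=[-0.5, -0.2, 0, 0, 0, 0, 1, 1, 1, 1, 1, 1], grip_force=40)

```text
time: 2.97
position: [0.4565, -0.167, 0.0081]
tool_rot: [0.048, 0.999, -0.001, 0.001]
ft_force: [0.9, -0.6, 6.7]
grip_width: 0.016
grip_force: 40.0
```

Request:
arm_command(delta_rot=[[0, 0, 0], [0, 0, 0], [0, 0, 0], [0, 0, 0], [0, 0, 0], [0, 0, 0], [0, 0, 0], [0, 0, 0], [0, 0, 0]], delta_pos=[[0, 0, 0], [0, 0, 0], [0, 0, 0], [0, 0, -0.02], [0, 0, -0.05], [0, 0, -0.08], [0, 0, -0.12], [0, 0, -0.12], [0, 0, -0.12]], gripper=[1, 1, 1, 1, 1, 1, 1, 1, 1])

```text
time: 3.72
position: [0.4571, -0.1672, 0.1294]
tool_rot: [0.048, 0.999, -0.001, 0.002]
ft_force: [-0.8, -0.6, -0.8]
grip_width: 0.0158
grip_force: 40.0
```

```bash
python3 plan.py .47 .165 .125 -82.3
```

```text
t 3.72 at [ 0.4571 -0.1672  0.1294] psi 84.47 w 0.0158
dpos [0.0192, 0.3319, 0.0035] drot [0.37, 0.25, 166.77] rows 24
```

```bash
python3 plan.py .516 .030 .115 -82
```

```text
t 3.72 at [ 0.4571 -0.1672  0.1294] psi 84.47 w 0.0158
dpos [-0.0395, 0.202, 0.0141] drot [0.37, 0.25, 166.47] rows 24
```

Request:
arm_command(delta_rot=[[0, 0, 7], [0, 0, 14], [0, 0, 21], [0, 0, 28], [0, 0, 35], [0, 0, 42], [0, 0, 49], [0, 0, 56], [0, 0, 63], [0, 0, 70], [0, 0, 77], [0, 0, 84]], delta_pos=[[-0.0395, 0.02, 0], [-0.0395, 0.04, 0], [-0.0395, 0.06, 0], [-0.0395, 0.08, 0], [-0.0395, 0.1, 0], [-0.0395, 0.12, 0], [-0.0395, 0.14, 0], [-0.0395, 0.16, 0], [-0.0395, 0.18, 0], [-0.0395, 0.2, 0], [-0.0395, 0.202, 0], [-0.0395, 0.202, 0]], gripper=[1, 1, 1, 1, 1, 1, 1, 1, 1, 1, 1, 1])

```text
time: 4.72
position: [0.5129, 0.0325, 0.1254]
tool_rot: [0.706, 0.709, -0.001, -0.002]
ft_force: [-0.3, -0.6, -1.3]
grip_width: 0.0154
grip_force: 40.0
```

Request:
arm_command(delta_rot=[[0, 0, 7], [0, 0, 14], [0, 0, 21], [0, 0, 28], [0, 0, 35], [0, 0, 42], [0, 0, 49], [0, 0, 56], [0, 0, 63], [0, 0, 70], [0, 0, 77], [0, 0, 82.5]], delta_pos=[[0, 0, 0], [0, 0, 0], [0, 0, 0], [0, 0, 0], [0, 0, 0], [0, 0, 0], [0, 0, 0], [0, 0, 0], [0, 0, 0], [0, 0, 0], [0, 0, 0], [0, 0, 0]], gripper=[1, 1, 1, 1, 1, 1, 1, 1, 1, 1, 1, 1])

```text
time: 5.72
position: [0.513, 0.031, 0.1254]
tool_rot: [0.998, 0.067, -0.002, -0.001]
ft_force: [0.3, -0.6, -0.2]
grip_width: 0.0158
grip_force: 40.0
```

```bash
python3 plan.py .516 .030 .085 -82
```

```text
t 5.72 at [0.513  0.031  0.1254] psi -82.37 w 0.0158
dpos [0.003, 0.0014, 0.0403] drot [-0.08, 0.26, -0.37] rows 1
```

Request:
arm_command(delta_rot=[[0, 0, 0], [0, 0, 0], [0, 0, 0], [0, 0, 0]], delta_pos=[[0.003, 0.001, 0.02], [0.003, 0.001, 0.037], [0.003, 0.001, 0.037], [0.003, 0.001, 0.037]], gripper=[1, 1, 1, 1])

```text
time: 6.05
position: [0.5157, 0.0305, 0.0884]
tool_rot: [0.998, 0.069, -0.003, -0.001]
ft_force: [1.0, -0.5, 0.0]
grip_width: 0.0154
grip_force: 40.0
```

```bash
cat > look.py <<'E'
from h import *
import sys
name=sys.argv[1]; ax,ay,bx,by=map(int,sys.argv[2:6])
a=cam('top'); b=cam('side')
A=cv2.resize(a['im'][ay:ay+60,ax:ax+60],(400,400),interpolation=2); B=cv2.resize(b['im'][by:by+60,bx:bx+60],(400,400),interpolation=2)
cv2.imwrite('pics/%s.png'%name,np.hstack([A,B]))
E
python3 look.py c4 245 165 310 185; python3 plan.py .516 .030 .06 -82
```

```text
t 6.15 at [0.5174 0.0303 0.09  ] psi -82.03 w 0.016
dpos [-0.0014, 0.0001, 0.03] drot [-0.02, 0.07, -0.03] rows 1
```

View pics/c4.png

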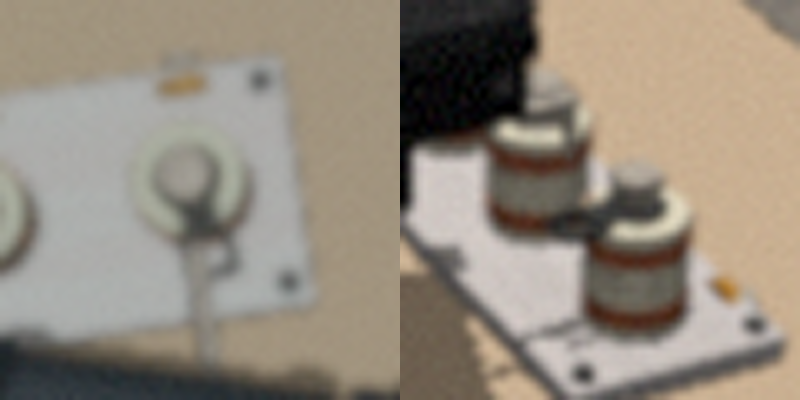

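```bash
cat > cmp.py <<'E'
from h import *
a=cam('top'); b=cam('side')
o=status.get_obs(); p=np.array(o['position']); y=R.from_quat(o['tool_rot']).as_matrix()[:,1]; th=np.arctan2(y[1],y[0])+np.pi/2
u=np.array([np.cos(th),np.sin(th),0]); tip=p+.1*u-[0,0,.006]; print('tip model',tip.round(4),'side',np.round(proj(b,tip),1),'top shank end',np.round(proj(a,tip+[0,0,.024]),1),'top tip',np.round(proj(a,tip),1))
E
python3 cmp.py; python3 - <<'E'
from h import *
a=cam('top')
print('shank end seen',ray(a,245+200/6.67,165+240/6.67,.108),ray(a,245+203/6.67,165+320/6.67,.108),'eye',ray(a,276.7-.4,203.7-.4,.0605),ray(a,245+211/6.67-.5,165+250/6.67,.0605))
print('head', ray(a,245+186/6.67-.4,165+175/6.67-.4,.071))
E
```

```text
tip model [0.6171 0.044  0.0849] side [334.9 207.6] top shank end [273.2 199.9] top tip [274.1 201.1]
shank end seen [0.61499847 0.0403413  0.108     ] [0.59014495 0.03958499 0.108     ] eye [0.61493869 0.04124709 0.0605    ] [0.61670378 0.04159043 0.0605    ]
head [0.64058509 0.04838886 0.071     ]
```

```bash
python3 cmp.py; python3 plan.py .517 .031 .06 -82
```

```text
tip model [0.6172 0.044  0.0851] side [334.9 207.5] top shank end [273.1 199.9] top tip [274.1 201.1]
t 6.4 at [0.5182 0.0302 0.0911] psi -82.02 w 0.0158
dpos [-0.0011, -0.001, 0.0311] drot [0.02, -0.07, -0.02] rows 1
```

Request:
arm_command(delta_rot=[[0, 0, 0], [0, 0, 0], [0, 0, 0], [0, 0, 0], [0, 0, 0]], delta_pos=[[-0.001, -0.001, 0.008], [-0.001, -0.001, 0.016], [-0.001, -0.001, 0.024], [-0.001, -0.001, 0.03], [-0.001, -0.001, 0.03]], gripper=[1, 1, 1, 1, 1])

```text
time: 6.82
position: [0.5159, 0.0311, 0.0588]
tool_rot: [0.998, 0.069, -0.001, -0.0]
ft_force: [0.4, -0.2, -1.6]
grip_width: 0.0153
grip_force: 40.0
```

```bash
python3 look.py c4b 245 165 310 185; python3 cmp.py; python3 -c "
from h import *
o=status.get_obs();print(np.round(o['ft_force'],1),np.round(o['position'],4))"
```

```text
tip model [0.6157 0.0449 0.0543] side [333.9 219.2] top shank end [273.9 202.1] top tip [274.8 203.2]
[ 0.5  0.8 -0.6] [0.5167 0.031  0.0603]
```

View pics/c4b.png

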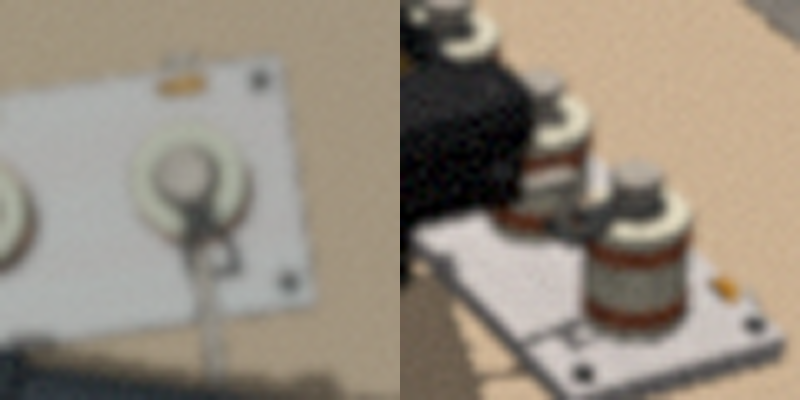

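No contact force, and the prong (crop (205,250)) sits inside the eye at about (212,255). Pulling.

Request:
arm_command(delta_rot=[[0, 0, 0], [0, 0, 0], [0, 0, 0], [0, 0, 0], [0, 0, 0], [0, 0, 0]], delta_pos=[[0, 0.0005, 0.002], [-0.002, 0.0005, 0.002], [-0.004, 0.0005, 0.002], [-0.006, 0.0005, 0.002], [-0.008, 0.0005, 0.002], [-0.008, 0.0005, 0.002]], gripper=[1, 1, 1, 1, 1, 1])

```text
time: 7.52
position: [0.5126, 0.029, 0.0594]
tool_rot: [0.998, 0.069, 0.004, 0.001]
ft_force: [4.9, 1.2, -1.4]
grip_width: 0.0158
grip_force: 40.0
```

Request:
arm_command(delta_rot=[[0, 0, 0], [0, 0, 0], [0, 0, 0], [0, 0, 0], [0, 0, 0], [0, 0, 0], [0, 0, 0]], delta_pos=[[-0.003, 0, 0], [-0.006, 0, 0], [-0.009, 0, 0], [-0.012, 0, 0], [-0.014, 0, 0], [-0.014, 0, 0], [-0.014, 0, 0]], gripper=[1, 1, 1, 1, 1, 1, 1])

```text
time: 8.1
position: [0.4945, 0.0275, 0.0583]
tool_rot: [0.998, 0.069, -0.0, -0.0]
ft_force: [-0.3, -0.7, 0.0]
grip_width: 0.0153
grip_force: 40.0
```

```bash
python3 look.py c4c 245 165 310 185; python3 cmp.py
```

```text
tip model [0.5942 0.0413 0.0524] side [325.5 222.3] top shank end [275.8 212.3] top tip [276.6 213.3]
```

View pics/c4c.png

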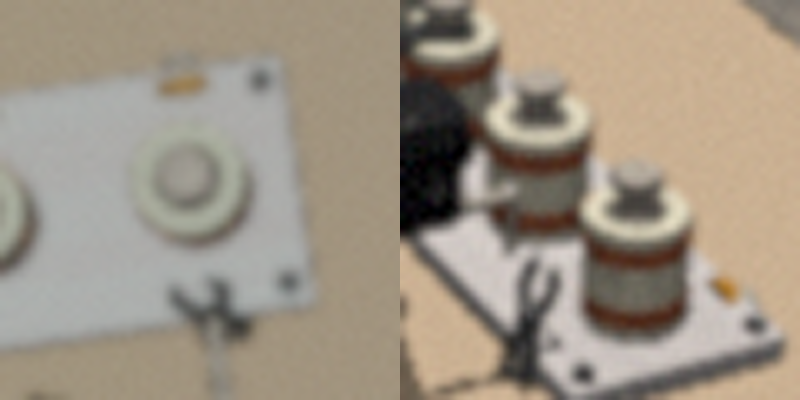

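Clip 4 is out and lying on the plate. On to clip 2.

Request:
arm_command(delta_rot=[[0, 0, 0], [0, 0, 0], [0, 0, 0], [0, 0, 0], [0, 0, 0], [0, 0, 0], [0, 0, 0], [0, 0, 0], [0, 0, 0]], delta_pos=[[0, 0, -0.02], [0, 0, -0.037], [0.006, -0.036, -0.037], [0.012, -0.072, -0.037], [0.018, -0.108, -0.037], [0.024, -0.13, -0.037], [0.024, -0.1445, -0.037], [0.024, -0.1445, -0.037], [0.024, -0.1445, -0.037]], gripper=[1, 1, 1, 1, 1, 1, 1, 1, 1])

```text
time: 9.05
position: [0.4983, 0.1745, 0.0953]
tool_rot: [0.997, 0.071, -0.0, 0.0]
ft_force: [-0.4, -1.2, 0.2]
grip_width: 0.0159
grip_force: 40.0
```

```bash
cat > avg.py <<'E'
from h import *
import sys
P=[];T=[];v=int(sys.argv[1])if len(sys.argv)>1 else 4
for i in range(v):
    viewer.camera('top'); o=status.get_obs(); P.append(o['position']); y=R.from_quat(o['tool_rot']).as_matrix()[:,1]; T.append(np.degrees(np.arctan2(y[1],y[0])))
p=np.mean(P,0); th=np.radians(np.mean(T)+90); print('t',o['time'],'tcp',p.round(4),'psi',round(np.mean(T),2),'tip',(p+[.1*np.cos(th),.1*np.sin(th),-.006]).round(4),'F',np.round(o['ft_force'],1))
E
python3 avg.py; python3 look.py c2 180 175 290 175
```

```text
t 9.25 tcp [0.4986 0.1732 0.0953] psi -82.05 tip [0.5976 0.1871 0.0893] F [-0.3  0.  -0.6]
```

View pics/c2.png

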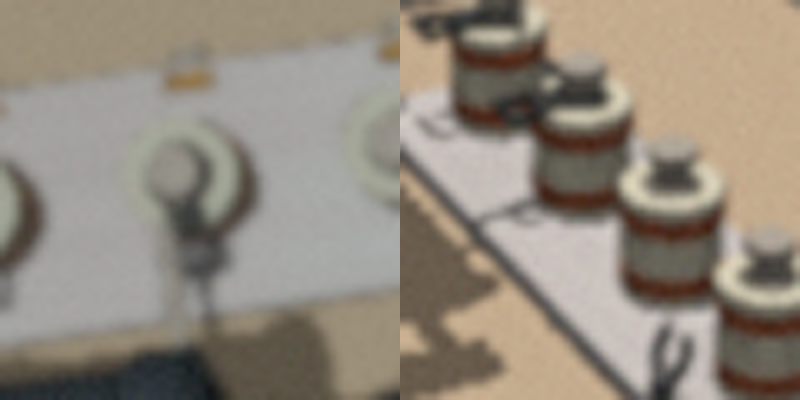

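Shank parallax puts the prong over the eye. Descending and pulling clip 2.

Request:
arm_command(delta_rot=[[0, 0, 0], [0, 0, 0], [0, 0, 0], [0, 0, 0], [0, 0, 0], [0, 0, 0]], delta_pos=[[0, -0.0005, 0.009], [0, -0.0005, 0.018], [0, -0.0005, 0.026], [0, -0.0005, 0.033], [0, -0.0005, 0.037], [0, -0.0005, 0.037]], gripper=[1, 1, 1, 1, 1, 1])

```text
time: 9.85
position: [0.4977, 0.1743, 0.057]
tool_rot: [0.998, 0.069, -0.001, 0.0]
ft_force: [-0.3, 0.4, -1.8]
grip_width: 0.0151
grip_force: 40.0
```

```bash
python3 avg.py 2
```

```text
t 9.95 tcp [0.4983 0.1744 0.0578] psi -82.02 tip [0.5973 0.1883 0.0518] F [-0.1 -0.6 -0.9]
```

Request:
arm_command(delta_rot=[[0, 0, 0], [0, 0, 0], [0, 0, 0], [0, 0, 0], [0, 0, 0], [0, 0, 0]], delta_pos=[[-0.002, 0, 0], [-0.004, 0, 0], [-0.006, 0, 0], [-0.008, 0, 0], [-0.008, 0, 0], [-0.008, 0, 0]], gripper=[1, 1, 1, 1, 1, 1])

```text
time: 10.45
position: [0.4944, 0.1738, 0.0596]
tool_rot: [0.998, 0.07, 0.004, -0.0]
ft_force: [4.8, 0.7, -0.9]
grip_width: 0.0157
grip_force: 40.0
```

Request:
arm_command(delta_rot=[[0, 0, 0], [0, 0, 0], [0, 0, 0], [0, 0, 0], [0, 0, 0], [0, 0, 0], [0, 0, 0]], delta_pos=[[-0.003, 0, 0], [-0.006, 0, 0], [-0.009, 0, 0], [-0.012, 0, 0], [-0.014, 0, 0], [-0.014, 0, 0], [-0.014, 0, 0]], gripper=[1, 1, 1, 1, 1, 1, 1])

```text
time: 11.03
position: [0.4761, 0.1713, 0.0583]
tool_rot: [0.998, 0.07, -0.001, 0.0]
ft_force: [0.4, 0.1, -1.4]
grip_width: 0.0159
grip_force: 40.0
```

```bash
python3 avg.py 3
```

```text
t 11.1833 tcp [0.4767 0.1714 0.0584] psi -82.03 tip [0.5757 0.1852 0.0524] F [ 0.1  0.  -1.2]
```

Request:
arm_command(delta_rot=[[0, 0, 0], [0, 0, 0], [0, 0, 0], [0, 0, 0], [0, 0, 0], [0, 0, 0], [0, 0, 0]], delta_pos=[[0, 0, -0.02], [0, 0, -0.037], [0.006, -0.025, -0.037], [0.015, -0.05, -0.037], [0.023, -0.074, -0.037], [0.023, -0.074, -0.037], [0.023, -0.074, -0.037]], gripper=[1, 1, 1, 1, 1, 1, 1])

```text
time: 11.77
position: [0.4894, 0.2488, 0.0953]
tool_rot: [0.997, 0.071, 0.0, 0.0]
ft_force: [-0.1, 0.5, -1.0]
grip_width: 0.0154
grip_force: 40.0
```

```bash
python3 avg.py; python3 look.py c1 148 180 275 160
```

```text
t 11.9667 tcp [0.4887 0.2472 0.0951] psi -82.03 tip [0.5877 0.2611 0.0891] F [ 0.8 -0.  -0.8]
```

View pics/c1.png

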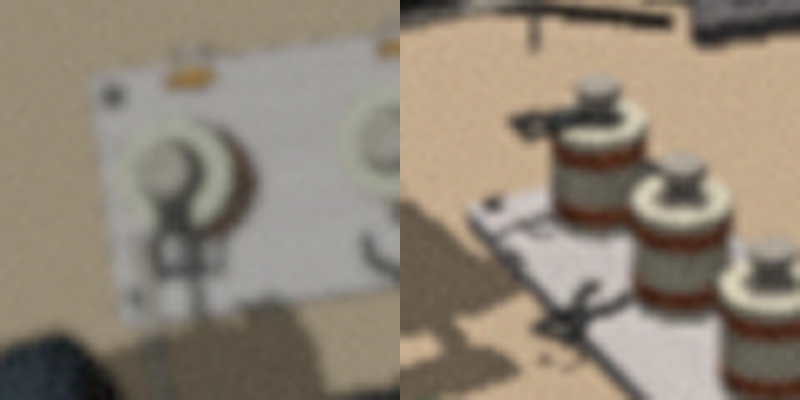

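Request:
arm_command(delta_rot=[[0, 0, 0], [0, 0, 0], [0, 0, 0], [0, 0, 0], [0, 0, 0], [0, 0, 0]], delta_pos=[[0, -0.0005, 0.009], [0, -0.0005, 0.018], [0, -0.0005, 0.026], [0, -0.0005, 0.033], [0, -0.0005, 0.037], [0, -0.0005, 0.037]], gripper=[1, 1, 1, 1, 1, 1])

```text
time: 12.57
position: [0.4883, 0.248, 0.0569]
tool_rot: [0.998, 0.069, -0.001, 0.0]
ft_force: [0.7, -0.0, -1.3]
grip_width: 0.0154
grip_force: 40.0
```

```bash
python3 avg.py 2
```

```text
t 12.6667 tcp [0.4889 0.2483 0.0578] psi -82.03 tip [0.588  0.2621 0.0518] F [-0.4  0.8 -1.2]
```

Request:
arm_command(delta_rot=[[0, 0, 0], [0, 0, 0], [0, 0, 0], [0, 0, 0], [0, 0, 0], [0, 0, 0]], delta_pos=[[-0.002, 0, 0], [-0.004, 0, 0], [-0.006, 0, 0], [-0.008, 0, 0], [-0.008, 0, 0], [-0.008, 0, 0]], gripper=[1, 1, 1, 1, 1, 1])

```text
time: 13.17
position: [0.4846, 0.2479, 0.0595]
tool_rot: [0.998, 0.07, 0.004, -0.001]
ft_force: [4.6, 1.2, -0.1]
grip_width: 0.0155
grip_force: 40.0
```

Request:
arm_command(delta_rot=[[0, 0, 0], [0, 0, 0], [0, 0, 0], [0, 0, 0], [0, 0, 0], [0, 0, 0], [0, 0, 0], [0, 0, 0], [0, 0, 0], [0, 0, 0], [0, 0, 0], [0, 0, 0]], delta_pos=[[-0.003, 0, 0], [-0.006, 0, 0], [-0.009, 0, 0], [-0.012, 0, 0], [-0.014, 0, 0], [-0.014, 0, 0], [-0.014, 0, -0.02], [-0.014, 0, -0.04], [-0.014, 0, -0.06], [-0.014, 0, -0.075], [-0.014, 0, -0.075], [-0.014, 0, -0.075]], gripper=[1, 1, 1, 1, 1, 1, 1, 1, 1, 1, 1, 1])

```text
time: 14.17
position: [0.4675, 0.2454, 0.1338]
tool_rot: [0.998, 0.07, 0.001, -0.0]
ft_force: [0.4, 0.1, -1.3]
grip_width: 0.0155
grip_force: 40.0
```

```bash
python3 avg.py 2; python3 plan.py .457 -.167 .13 84.5;  python3 look.py c1b 148 180 275 160
```

```text
t 14.2667 tcp [0.4667 0.2451 0.1327] psi -82.02 tip [0.5657 0.259  0.1267] F [-0.1 -0.3 -0.6]
t 14.27 at [0.4665 0.245  0.1325] psi -82.03 w 0.0156
dpos [-0.0665, 0.4067, 0.0027] drot [-0.19, 0.05, -166.53] rows 24
```

View pics/c1b.png

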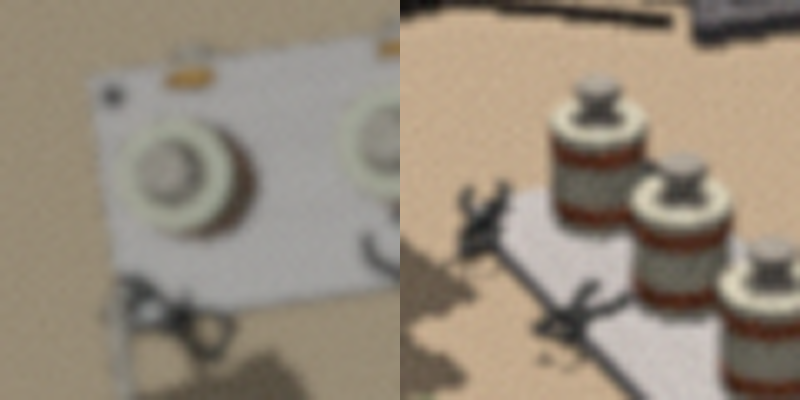

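All three clips are off (side crop: two lie by the plate edge, and every groove is empty). Next, the pick goes back fully onto the towel.

```bash
python3 - <<'E'
from m import *
c=cam('top'); hsv=cv2.cvtColor(c['im'],cv2.COLOR_BGR2HSV); H,S,V=cv2.split(hsv)
g=cv2.morphologyEx(((S<48)&(V>110)).astype(np.uint8)*255,cv2.MORPH_OPEN,np.ones((3,3)))
rect(c,g,(290,250,445,330),.002,'towel')
E
python3 plan.py .43 -.185 .09 0
```

```text
towel ctr [ 0.4318 -0.1572] sides [0.1199, 0.2809] long yaw -90.57 px [368. 287.]
t 14.42 at [0.4666 0.245  0.1322] psi -82.03 w 0.0155
dpos [-0.0958, 0.4208, 0.0426] drot [-0.09, 0.14, -82.03] rows 12
```

Request:
arm_command(delta_rot=[[0, 0, -7], [0, 0, -14], [0, 0, -21], [0, 0, -28], [0, 0, -35], [0, 0, -42], [0, 0, -49], [0, 0, -56], [0, 0, -63], [0, 0, -70], [0, 0, -77], [0, 0, -82]], delta_pos=[[-0.008, 0.036, 0], [-0.016, 0.072, 0], [-0.024, 0.108, 0], [-0.032, 0.144, 0], [-0.04, 0.18, 0], [-0.048, 0.216, 0], [-0.056, 0.252, 0], [-0.064, 0.288, 0], [-0.072, 0.324, 0], [-0.08, 0.36, 0.01], [-0.088, 0.396, 0.02], [-0.093, 0.421, 0.03]], gripper=[1, 1, 1, 1, 1, 1, 1, 1, 1, 1, 1, 1])

```text
time: 15.42
position: [0.4342, -0.1784, 0.1057]
tool_rot: [0.749, 0.662, 0.0, 0.0]
ft_force: [1.0, 0.4, 0.2]
grip_width: 0.016
grip_force: 40.0
```

Request:
arm_command(delta_rot=[[0, 0, 0], [0, 0, 0]], delta_pos=[[0, 0, 0], [0, 0, 0]], gripper=[1, 1])

```text
time: 15.58
position: [0.434, -0.1783, 0.1049]
tool_rot: [0.753, 0.658, -0.0, -0.001]
ft_force: [-0.5, 0.7, -0.9]
grip_width: 0.0159
grip_force: 40.0
```

```bash
python3 avg.py 3;python3 plan.py .433 -.185 .009 0
```

```text
t 15.7333 tcp [ 0.4338 -0.1759  0.1055] psi -7.47 tip [ 0.4468 -0.0767  0.0995] F [-1.2 -0.7 -0.7]
t 15.73 at [ 0.4339 -0.1752  0.1058] psi -7.38 w 0.0156
dpos [-0.0099, 0.0005, 0.0968] drot [-0.09, -0.07, -7.38] rows 3
```

Request:
arm_command(delta_rot=[[0, 0, -4], [0, 0, -7.4], [0, 0, -7.4], [0, 0, -7.4], [0, 0, -7.4], [0, 0, -7.4], [0, 0, -7.4], [0, 0, -7.4], [0, 0, -7.4], [0, 0, -7.4]], delta_pos=[[-0.005, 0, 0.02], [-0.009, 0, 0.045], [-0.009, 0, 0.07], [-0.009, 0, 0.083], [-0.009, 0, 0.089], [-0.009, 0, 0.093], [-0.009, 0, 0.0955], [-0.009, 0, 0.097], [-0.009, 0, 0.097], [-0.009, 0, 0.097]], gripper=[1, 1, 1, 1, 1, 1, 1, 1, 1, 1])

```text
time: 16.57
position: [0.4338, -0.1856, 0.0097]
tool_rot: [0.707, 0.707, 0.0, 0.001]
ft_force: [-0.4, 0.4, -0.3]
grip_width: 0.0154
grip_force: 40.0
```

```bash
python3 avg.py 2
```

```text
t 16.6667 tcp [ 0.4338 -0.1857  0.0097] psi 0.02 tip [ 0.4337 -0.0857  0.0037] F [ 0.5 -0.   0.3]
```

Request:
arm_command(delta_rot=[[0, 0, 0], [0, 0, 0], [0, 0, 0], [0, 0, 0], [0, 0, 0], [0, 0, 0], [0, 0, 0], [0, 0, 0], [0, 0, 0], [0, 0, 0], [0, 0, 0], [0, 0, 0]], delta_pos=[[0, 0, 0.001], [0, 0, 0.0015], [0, 0, 0.0015], [0, 0, 0.0015], [0, 0, 0.0015], [0, 0, 0.0015], [0, 0, -0.01], [0, 0, -0.04], [0, 0, -0.08], [0, 0, -0.12], [0, 0, -0.15], [0, 0, -0.15]], gripper=[1, 1, 0.3, 0, -0.3, -0.3, -0.3, -0.3, -0.3, -0.3, -0.3, -0.3])

```text
time: 17.67
position: [0.4365, -0.1876, 0.1644]
tool_rot: [0.707, 0.707, 0.001, 0.006]
ft_force: [1.0, -0.3, 0.4]
grip_width: 0.0562
grip_force: 0.0
```

```bash
python3 avg.py 2;python3 plan.py .642 .050 .12 -82.3
```

```text
t 17.7667 tcp [ 0.4346 -0.1863  0.1611] psi 0.03 tip [ 0.4345 -0.0863  0.1551] F [ 0.5 -0.6 -1.1]
t 17.77 at [ 0.4339 -0.1858  0.1602] psi 0.03 w 0.0568
dpos [0.2358, 0.2081, 0.0403] drot [0.21, -0.01, 82.33] rows 12
```

Request:
arm_command(delta_rot=[[0, 0, 7], [0, 0, 14], [0, 0, 21], [0, 0, 28], [0, 0, 35], [0, 0, 42], [0, 0, 49], [0, 0, 56], [0, 0, 63], [0, 0, 70], [0, 0, 77], [0, 0, 82.3]], delta_pos=[[0.025, 0.022, 0], [0.05, 0.044, 0], [0.075, 0.066, 0], [0.1, 0.088, 0], [0.125, 0.11, 0], [0.15, 0.132, 0], [0.175, 0.154, 0], [0.2, 0.176, 0], [0.225, 0.198, 0.01], [0.236, 0.208, 0.02], [0.236, 0.208, 0.03], [0.236, 0.208, 0.04]], gripper=[-0.35, -0.35, -0.35, -0.35, -0.35, -0.35, -0.35, -0.35, -0.35, -0.35, -0.35, -0.35])

```text
time: 18.77
position: [0.6402, 0.0521, 0.1154]
tool_rot: [0.998, 0.066, -0.002, -0.0]
ft_force: [0.4, -0.8, 0.3]
grip_width: 0.0581
grip_force: 0.0
```

```bash
python3 avg.py 3;python3 plan.py .642 .050 .02 -82.3; python3 - <<'E'
from m import *
c=cam('top'); s=cam('side'); cv2.imwrite('pics/r_side.png',s['im']); cv2.imwrite('pics/r_top.png',c['im'])
A=cv2.resize(c['im'][165:255,350:445],(475,450),interpolation=2); B=cv2.resize(s['im'][270:345,325:430],(315*2//2,225),interpolation=2)
C=np.zeros((600,800,3),np.uint8); C[:450,:475]=A; C[:225,475:790]=B
C[240:480,480:800]=s['im'][165:345,230:470].repeat(1,0)[:240,:320] if 0 else cv2.resize(s['im'][165:345,230:470],(320,240))
cv2.imwrite('pics/r1.png',C)
E
```

```text
t 18.9167 tcp [0.6385 0.0512 0.1144] psi -82.34 tip [0.7376 0.0646 0.1084] F [ 0.3 -0.5 -0.1]
t 18.92 at [0.6391 0.0509 0.1157] psi -82.13 w 0.0588
dpos [0.0034, 0.0014, 0.0957] drot [-0.09, 0.38, 0.17] rows 3
```

View pics/r1.png

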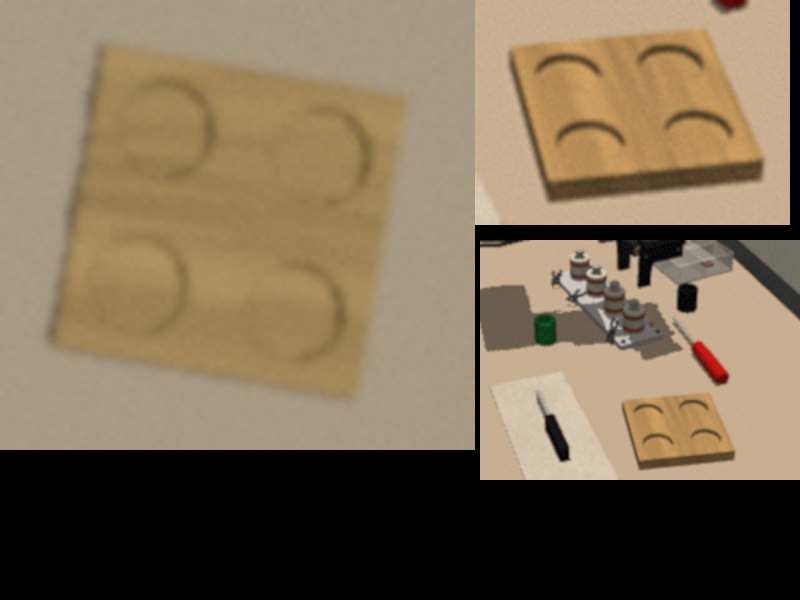

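The pick lies wholly on the towel. The rack's top corners are at top px (370.4,174), (431,184.4), (421,244.4), (360.4,234). Computing hole centres from both cameras.

```bash
cat > rackpose.py <<'E'
from h import *
a=cam('top'); b=cam('side')
T=np.array([ray(a,u-.4,v-.4,.018)[:2] for u,v in[(370.4,174),(431,184.4),(421,244.4),(360.4,234)]])
Sd=np.array([ray(b,u-.3,v-.3,.018)[:2] for u,v in[(337,286.7),(402.3,280),(421,323.3),(349.3,331.3)]])
for n,P in(('top',T),('side',Sd)):
    print(n,P.round(4).tolist(),'ctr',P.mean(0).round(4),'sides',np.linalg.norm(np.roll(P,-1,0)-P,axis=1).round(4),[round(float(np.degrees(np.arctan2(*(np.roll(P,-1,0)-P)[i][::-1]))),1) for i in range(4)])
print('holes by top',[ray(a,350+u/5-.4,165+v/5-.4,.018)[:2].round(4).tolist() for u,v in[(166,129),(322,157),(138,285),(297,313)]])
# black screws & cells via side: head tops  (crop c1b offset 275,160 scale 6.67)
f=lambda x,y:(275+(x-400)/6.67-.4,160+y/6.67-.4)
for p in[(598,88),(683,165)]: print('side head',ray(b,*f(*p),.071).round(4))
g=lambda x,y:(310+(x-400)/6.67-.4,185+y/6.67-.4)
for p in[(540,83),(637,175)]: print('side head',ray(b,*g(*p),.071).round(4))
E
python3 rackpose.py
```

```text
top [[0.6831, -0.1638], [0.6585, -0.2976], [0.5258, -0.2733], [0.5501, -0.14]] ctr [ 0.6044 -0.2187] sides [0.136  0.1349 0.1355 0.1351] [-100.4, 169.6, 79.7, -10.2]
side [[0.5516, -0.1455], [0.6859, -0.1682], [0.6602, -0.2996], [0.5264, -0.2765]] ctr [ 0.606  -0.2224] sides [0.1361 0.134  0.1358 0.1334] [-9.6, -101.0, 170.2, 79.1]
holes by top [[0.6454, -0.1916], [0.6322, -0.2605], [0.5763, -0.1783], [0.5632, -0.2483]]
side head [0.6137 0.2566 0.071 ]
side head [0.6239 0.187  0.071 ]
side head [0.6334 0.1162 0.071 ]
side head [0.6426 0.0452 0.071 ]
```

Request:
arm_command(delta_rot=[[0, 0, 0], [0, 0, 0], [0, 0, 0], [0, 0, 0], [0, 0, 0], [0, 0, 0]], delta_pos=[[0.003, 0.003, 0.02], [0.003, 0.003, 0.045], [0.003, 0.003, 0.07], [0.003, 0.003, 0.085], [0.003, 0.003, 0.095], [0.003, 0.003, 0.095]], gripper=[-0.35, -0.35, -0.35, -0.35, -0.35, -0.35])

```text
time: 19.62
position: [0.6433, 0.0478, 0.0223]
tool_rot: [0.998, 0.067, -0.002, -0.0]
ft_force: [-1.2, -0.5, -0.3]
grip_width: 0.0587
grip_force: 0.0
```

Request:
arm_command(delta_rot=[[0, 0, 0], [0, 0, 0], [0, 0, 0], [0, 0, 0], [0, 0, 0], [0, 0, 0]], delta_pos=[[0, 0, 0], [0, 0, 0], [0, 0, 0], [0, 0, 0], [0, 0, 0], [0, 0, 0]], gripper=[0.3, 0.3, 0.3, 0.3, 0.3, 0.3], grip_force=12)

```text
time: 20.12
position: [0.6456, 0.0492, 0.0255]
tool_rot: [0.998, 0.067, 0.001, -0.001]
ft_force: [0.0, 5.1, 4.1]
grip_width: 0.0377
grip_force: 12.0
```

```bash
python3 avg.py 4
```

```text
t 20.3167 tcp [0.6456 0.0492 0.0255] psi -82.3 tip [0.7447 0.0626 0.0195] F [0.2 5.7 6.1]
```

Request:
arm_command(delta_rot=[[0, 0, 0], [0, 0, 0], [0, 0, 0], [0, 0, 0]], delta_pos=[[0, -0.001, 0], [0, -0.002, 0], [0, -0.002, 0], [0, -0.002, 0]], gripper=[0.3, 0.3, 0.3, 0.3])

```text
time: 20.65
position: [0.6456, 0.0493, 0.0255]
tool_rot: [0.998, 0.068, 0.001, 0.001]
ft_force: [-0.3, 0.8, 5.6]
grip_width: 0.038
grip_force: 12.0
```

```bash
python3 avg.py 4; cat > look1.py <<'E'
from h import *
import sys
n,cn,x,y,w=sys.argv[1],sys.argv[2],*map(int,sys.argv[3:6])
a=cam(cn); cv2.imwrite('pics/%s.png'%n,cv2.resize(a['im'][y:y+w*3//4,x:x+w],(800,600),interpolation=2))
E
```

```text
t 20.85 tcp [0.6456 0.0493 0.0255] psi -82.25 tip [0.7447 0.0628 0.0195] F [-0.5  0.9  6. ]
```

Request:
arm_command(delta_rot=[[0, 0, 0], [0, 0, 0], [0, 0, 0], [0, 0, 0], [0, 0, 0], [0, 0, 0]], delta_pos=[[0, 0, 0], [0, 0, 0], [0, 0, 0], [0, 0, 0], [0, 0, 0], [0, 0, 0]], gripper=[-0.15, -0.15, -0.15, -0.15, -0.15, -0.15])

```text
time: 21.35
position: [0.6441, 0.0499, 0.0238]
tool_rot: [0.998, 0.067, -0.0, 0.0]
ft_force: [-1.2, -0.6, 0.3]
grip_width: 0.05
grip_force: 0.0
```

```bash
python3 avg.py 5; python3 avg.py 5
```

```text
t 21.6 tcp [0.6443 0.05   0.0239] psi -82.27 tip [0.7434 0.0634 0.0179] F [-0.4 -0.2 -0.3]
t 21.85 tcp [0.6444 0.05   0.0241] psi -82.28 tip [0.7435 0.0634 0.0181] F [-0.1  0.6  0.6]
```

Arm frame and spindle now agree (spindle 4 at y≈0.050). Recentring, then gripping cell 4 a little higher.

Request:
arm_command(delta_rot=[[0, 0, 0], [0, 0, 0], [0, 0, 0], [0, 0, 0], [0, 0, 0], [0, 0, 0], [0, 0, 0], [0, 0, 0], [0, 0, 0], [0, 0, 0]], delta_pos=[[-0.002, 0, -0.002], [-0.002, 0, -0.003], [-0.002, 0, -0.003], [-0.002, 0, -0.003], [-0.002, 0, -0.003], [-0.002, 0, -0.003], [-0.002, 0, -0.003], [-0.002, 0, -0.003], [-0.002, 0, -0.003], [-0.002, 0, -0.003]], gripper=[-0.15, -0.15, -0.15, 0.3, 0.3, 0.3, 0.3, 0.3, 0.3, 0.3], grip_force=20)

```text
time: 22.68
position: [0.6424, 0.0497, 0.0271]
tool_rot: [0.998, 0.067, 0.0, 0.0]
ft_force: [-0.4, -0.4, 0.1]
grip_width: 0.0374
grip_force: 20.0
```

```bash
python3 avg.py 3
```

```text
t 22.8333 tcp [0.6424 0.0497 0.0271] psi -82.28 tip [0.7415 0.0631 0.0211] F [-0.1 -1.5  1.8]
```

Request:
arm_command(delta_rot=[[0, 0, 0], [0, 0, 0], [0, 0, 0], [0, 0, 0], [0, 0, 0], [0, 0, 5], [0, 0, 10], [0, 0, 15], [0, 0, 17.7], [0, 0, 17.7], [0, 0, 17.7], [0, 0, 17.7]], delta_pos=[[0, 0, -0.015], [0, 0, -0.035], [0, 0, -0.06], [0, 0, -0.085], [0, 0, -0.085], [-0.009, 0.04, -0.085], [-0.018, 0.08, -0.085], [-0.026, 0.12, -0.085], [-0.033, 0.16, -0.085], [-0.039, 0.2, -0.085], [-0.045, 0.24, -0.085], [-0.048, 0.27, -0.085]], gripper=[0.3, 0.3, 0.3, 0.3, 0.3, 0.3, 0.3, 0.3, 0.3, 0.3, 0.3, 0.3])

```text
time: 23.83
position: [0.6302, -0.2277, 0.1113]
tool_rot: [0.996, -0.088, -0.0, 0.0]
ft_force: [0.3, -0.0, 0.1]
grip_width: 0.0369
grip_force: 20.0
```

```bash
python3 avg.py 3;python3 plan.py .633 -.2597 .045 -100
```

```text
t 23.9833 tcp [ 0.6311 -0.2307  0.1114] psi -100.29 tip [ 0.7295 -0.2485  0.1054] F [-0.2  0.7  0.1]
t 23.98 at [ 0.6307 -0.2272  0.1112] psi -100.24 w 0.0375
dpos [0.0081, 0.0316, 0.0662] drot [-0.0, 0.0, -0.24] rows 2
```

Request:
arm_command(delta_rot=[[0, 0, 0], [0, 0, 0], [0, 0, 0], [0, 0, 0], [0, 0, 0], [0, 0, 0]], delta_pos=[[0.004, 0.01, 0], [0.008, 0.02, 0.01], [0.008, 0.031, 0.03], [0.008, 0.031, 0.05], [0.008, 0.031, 0.065], [0.008, 0.031, 0.065]], gripper=[0.3, 0.3, 0.3, 0.3, 0.3, 0.3])

```text
time: 24.48
position: [0.6311, -0.2541, 0.0424]
tool_rot: [0.996, -0.086, -0.004, -0.002]
ft_force: [-0.7, 0.1, -1.7]
grip_width: 0.0375
grip_force: 20.0
```

```bash
python3 avg.py 5;python3 plan.py .633 -.2597 .025 -100; python3 look1.py h1 side 320 200 140
```

```text
t 24.7333 tcp [ 0.6338 -0.2556  0.0467] psi -99.91 tip [ 0.7323 -0.2728  0.0407] F [-0.2  0.7 -0.4]
t 24.73 at [ 0.6348 -0.2563  0.0483] psi -99.93 w 0.0374
dpos [-0.0012, 0.0036, 0.0233] drot [0.05, -0.14, 0.07] rows 1
```

View pics/h1.png

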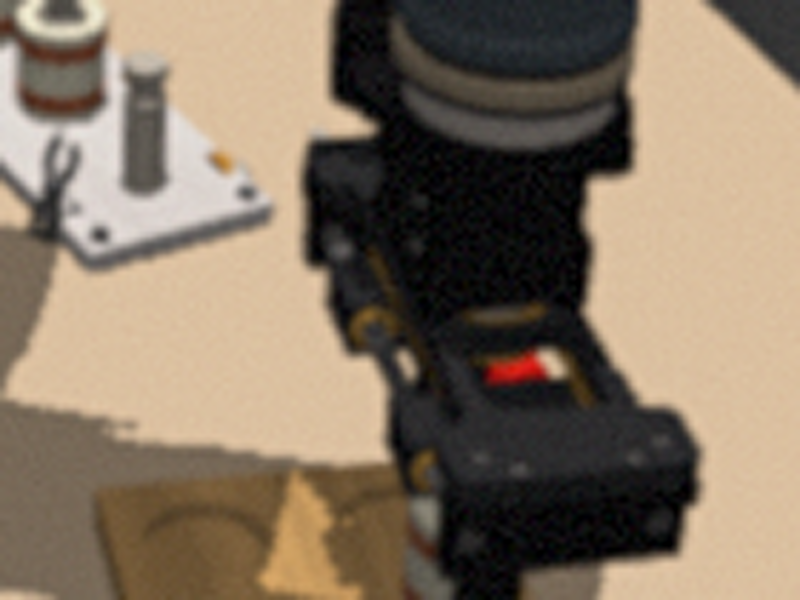

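Request:
arm_command(delta_rot=[[0, 0, 0], [0, 0, 0], [0, 0, 0], [0, 0, 0], [0, 0, 0], [0, 0, 0], [0, 0, 0], [0, 0, 0], [0, 0, 0]], delta_pos=[[-0.001, 0.0035, 0.004], [-0.001, 0.0035, 0.008], [-0.001, 0.0035, 0.01], [-0.001, 0.0035, 0.01], [-0.001, 0.0035, 0.01], [-0.001, 0.0035, 0.0125], [-0.001, 0.0035, 0.015], [-0.001, 0.0035, 0.0175], [-0.001, 0.0035, 0.0175]], gripper=[0.3, 0.3, 0.3, 0.3, 0.3, 0.3, 0.3, 0.3, 0.3])

```text
time: 25.53
position: [0.6321, -0.2594, 0.029]
tool_rot: [0.996, -0.087, 0.0, -0.0]
ft_force: [0.1, -0.2, -1.0]
grip_width: 0.0371
grip_force: 20.0
```

```bash
python3 avg.py 4
```

```text
t 25.7333 tcp [ 0.6321 -0.2594  0.0294] psi -99.98 tip [ 0.7306 -0.2767  0.0234] F [ 0.6 -0.5 -0.6]
```

Request:
arm_command(delta_rot=[[0, 0, 0], [0, 0, 0], [0, 0, 0], [0, 0, 0], [0, 0, 0]], delta_pos=[[0, 0, 0.0015], [0, 0, 0.003], [0, 0, 0.004], [0, 0, 0.005], [0, 0, 0.005]], gripper=[0.3, 0.3, 0.3, 0.3, 0.3])

```text
time: 26.15
position: [0.6323, -0.2596, 0.0251]
tool_rot: [0.996, -0.087, 0.0, 0.0]
ft_force: [0.7, 0.7, 2.3]
grip_width: 0.0375
grip_force: 20.0
```

```bash
python3 avg.py 3
```

```text
t 26.3 tcp [ 0.6323 -0.2595  0.0251] psi -99.98 tip [ 0.7308 -0.2769  0.0191] F [1.2 0.9 3.7]
```

Request:
arm_command(delta_rot=[[0, 0, 0], [0, 0, 0], [0, 0, 0], [0, 0, 0], [0, 0, 0], [0, 0, 0], [0, 0, 0], [0, 0, 0], [0, 0, -5], [0, 0, -10], [0, 0, -15], [0, 0, -17.7]], delta_pos=[[0, 0, -0.001], [0, 0, -0.001], [0, 0, -0.001], [0, 0, -0.001], [0, 0, -0.015], [0, 0, -0.04], [0, 0, -0.07], [0, 0, -0.1], [-0.006, -0.035, -0.1], [-0.013, -0.075, -0.1], [-0.02, -0.115, -0.1], [-0.027, -0.155, -0.1]], gripper=[-0.05, -0.15, -0.15, -0.15, -0.15, -0.15, -0.15, -0.15, -0.3, -0.3, -0.3, -0.3])

```text
time: 27.3
position: [0.6322, -0.1011, 0.126]
tool_rot: [0.998, 0.068, 0.001, 0.0]
ft_force: [0.6, 0.3, -0.8]
grip_width: 0.0562
grip_force: 0.0
```

```bash
python3 avg.py 2;python3 plan.py .6323 .1211 .11 -82.3
```

```text
t 27.4 tcp [ 0.6308 -0.0936  0.1255] psi -81.84 tip [ 0.7298 -0.0794  0.1195] F [ 0.5 -0.1 -1. ]
t 27.4 at [ 0.631  -0.0954  0.1255] psi -81.88 w 0.0561
dpos [0.0319, -0.2141, 0.0161] drot [-0.18, 0.09, 0.42] rows 6
```

Request:
arm_command(delta_rot=[[0, 0, 0], [0, 0, 0], [0, 0, 0], [0, 0, 0], [0, 0, 0], [0, 0, 0], [0, 0, 0], [0, 0, 0]], delta_pos=[[0.006, -0.04, 0], [0.012, -0.08, 0], [0.018, -0.12, 0], [0.024, -0.16, 0], [0.03, -0.195, 0.01], [0.032, -0.214, 0.016], [0.032, -0.214, 0.016], [0.032, -0.214, 0.016]], gripper=[-0.3, -0.3, -0.3, -0.3, -0.3, -0.3, -0.3, -0.3])

```text
time: 28.07
position: [0.6352, 0.115, 0.1088]
tool_rot: [0.998, 0.068, -0.0, 0.0]
ft_force: [0.6, 0.1, -0.2]
grip_width: 0.0561
grip_force: 0.0
```

```bash
python3 avg.py 4;python3 plan.py .6323 .1211 .027 -82.3
```

```text
t 28.2667 tcp [0.6359 0.113  0.1092] psi -82.34 tip [0.735  0.1263 0.1032] F [ 0.4 -0.1  0.2]
t 28.27 at [0.636  0.1125 0.1092] psi -82.4 w 0.0569
dpos [-0.0026, -0.0091, 0.0822] drot [0.03, -0.07, -0.1] rows 2
```

Request:
arm_command(delta_rot=[[0, 0, 0], [0, 0, 0], [0, 0, 0], [0, 0, 0], [0, 0, 0], [0, 0, 0], [0, 0, 0], [0, 0, 0], [0, 0, 0], [0, 0, 0]], delta_pos=[[-0.0025, -0.005, 0], [-0.0025, -0.009, 0], [-0.0025, -0.009, 0.015], [-0.0025, -0.009, 0.035], [-0.0025, -0.009, 0.055], [-0.0025, -0.009, 0.07], [-0.0025, -0.009, 0.078], [-0.0025, -0.009, 0.082], [-0.0025, -0.009, 0.082], [-0.0025, -0.009, 0.082]], gripper=[-0.3, -0.3, -0.3, -0.3, -0.3, -0.3, -0.3, -0.3, -0.3, -0.3])

```text
time: 29.1
position: [0.6321, 0.1228, 0.0271]
tool_rot: [0.998, 0.067, 0.001, 0.0]
ft_force: [-0.3, -0.1, 0.1]
grip_width: 0.0568
grip_force: 0.0
```

```bash
python3 avg.py 4;python3 plan.py .6323 .1211 .027 -82.3
```

```text
t 29.3 tcp [0.6324 0.1228 0.0277] psi -82.28 tip [0.7315 0.1363 0.0217] F [-0.7  1.5  0.4]
t 29.3 at [0.6323 0.1228 0.0276] psi -82.28 w 0.0565
dpos [-0.0003, 0.0017, 0.0006] drot [0.01, -0.11, 0.02] rows 1
```

Correct 1.5 mm, grip, lift, and carry to hole 0 (0.6455, −0.1907). From (0.6323, 0.1211) that is dx −0.029, dy +0.311.

Request:
arm_command(delta_rot=[[0, 0, 0], [0, 0, 0], [0, 0, 0], [0, 0, 0], [0, 0, 0], [0, 0, 0], [0, 0, 0], [0, 0, 0], [0, 0, 0], [0, 0, 0], [0, 0, 0], [0, 0, 0]], delta_pos=[[0, 0.0015, 0.0005], [0, 0.0015, 0.0005], [0, 0.0015, 0.0005], [0, 0.0015, 0.0005], [0, 0.0015, 0.0005], [0, 0.0015, 0.0005], [0, 0.0015, 0.0005], [0, 0.0015, -0.015], [0, 0.0015, -0.035], [0, 0.0015, -0.06], [0, 0.0015, -0.085], [0, 0.0015, -0.085]], gripper=[-0.3, -0.3, 0.3, 0.3, 0.3, 0.3, 0.3, 0.3, 0.3, 0.3, 0.3, 0.3])

```text
time: 30.3
position: [0.6353, 0.1215, 0.1166]
tool_rot: [0.998, 0.067, 0.005, 0.0]
ft_force: [1.4, 0.3, 0.3]
grip_width: 0.0363
grip_force: 20.0
```

Request:
arm_command(delta_rot=[[0, 0, 0], [0, 0, 5], [0, 0, 10], [0, 0, 15], [0, 0, 17.7], [0, 0, 17.7], [0, 0, 17.7], [0, 0, 17.7], [0, 0, 17.7], [0, 0, 17.7], [0, 0, 17.7], [0, 0, 17.7]], delta_pos=[[-0.004, 0.035, 0], [-0.008, 0.07, 0], [-0.012, 0.105, 0], [-0.016, 0.14, 0], [-0.02, 0.175, 0], [-0.024, 0.21, 0], [-0.027, 0.245, 0], [-0.029, 0.28, 0], [-0.029, 0.3, 0], [-0.029, 0.311, 0], [-0.029, 0.311, 0.01], [-0.029, 0.311, 0.02]], gripper=[0.3, 0.3, 0.3, 0.3, 0.3, 0.3, 0.3, 0.3, 0.3, 0.3, 0.3, 0.3])

```text
time: 31.3
position: [0.6446, -0.1902, 0.0907]
tool_rot: [0.996, -0.087, -0.0, -0.0]
ft_force: [-0.0, 0.6, -0.3]
grip_width: 0.0363
grip_force: 20.0
```

```bash
python3 avg.py 4;python3 plan.py .6455 -.1907 .038 -100
```

```text
t 31.5 tcp [ 0.6429 -0.188   0.0889] psi -99.89 tip [ 0.7414 -0.2052  0.0829] F [-0.4  0.7 -0.7]
t 31.5 at [ 0.6439 -0.1883  0.0902] psi -99.86 w 0.0366
dpos [0.0022, 0.0022, 0.0522] drot [-0.07, 0.19, 0.14] rows 2
```

```bash
cat > chk.py <<'E'
from h import *
def ext(im):
    h=cv2.cvtColor(im,cv2.COLOR_BGR2HSV); m=((h[...,1]>120)&(h[...,0]>10)&(h[...,0]<25)).astype(np.uint8); k=np.zeros_like(m); k[265:360,300:450]=m[265:360,300:450]
    k=cv2.morphologyEx(k,cv2.MORPH_OPEN,np.ones((3,3))); y,x=np.nonzero(k); return [int(x.min()),int(y[x<=x.min()+1].mean()),int(x.max()),int(y[x>=x.max()-1].mean()),int(y.max()),int(x[y==y.max()].mean())]
print('rack ref',ext(cv2.imread('pics/r_side.png')),'now',ext(cam('side')['im']))
E
python3 chk.py; python3 plan.py .6455 -.1907 .038 -100
```

```text
rack ref [338, 290, 419, 323, 335, 353] now [337, 289, 419, 323, 335, 353]
t 31.55 at [ 0.6445 -0.1887  0.0909] psi -99.86 w 0.0363
dpos [0.0014, 0.0018, 0.0529] drot [-0.04, 0.09, 0.14] rows 2
```

Request:
arm_command(delta_rot=[[0, 0, 0], [0, 0, 0], [0, 0, 0], [0, 0, 0], [0, 0, 0], [0, 0, 0], [0, 0, 0]], delta_pos=[[0.0015, 0.002, 0], [0.0015, 0.002, 0.015], [0.0015, 0.002, 0.03], [0.0015, 0.002, 0.04], [0.0015, 0.002, 0.048], [0.0015, 0.002, 0.05], [0.0015, 0.002, 0.05]], gripper=[0.3, 0.3, 0.3, 0.3, 0.3, 0.3, 0.3])

```text
time: 32.13
position: [0.6457, -0.1927, 0.041]
tool_rot: [0.996, -0.087, -0.001, -0.0]
ft_force: [0.1, 0.3, -1.1]
grip_width: 0.0364
grip_force: 20.0
```

```bash
python3 avg.py 4;python3 plan.py .6455 -.1907 .029 -100
```

```text
t 32.3333 tcp [ 0.6465 -0.1932  0.0421] psi -99.97 tip [ 0.7449 -0.2105  0.0361] F [ 0.2  1.1 -0.6]
t 32.33 at [ 0.6466 -0.1933  0.0424] psi -99.97 w 0.0364
dpos [-0.0016, -0.0023, 0.0134] drot [0.03, -0.09, 0.03] rows 1
```

Request:
arm_command(delta_rot=[[0, 0, 0], [0, 0, 0], [0, 0, 0], [0, 0, 0], [0, 0, 0], [0, 0, 0], [0, 0, 0], [0, 0, 0]], delta_pos=[[-0.002, -0.0023, 0.002], [-0.002, -0.0023, 0.004], [-0.002, -0.0023, 0.004], [-0.002, -0.0023, 0.006], [-0.002, -0.0023, 0.008], [-0.002, -0.0023, 0.01], [-0.002, -0.0023, 0.0125], [-0.002, -0.0023, 0.0125]], gripper=[0.3, 0.3, 0.3, 0.3, 0.3, 0.3, 0.3, 0.3])

```text
time: 33.0
position: [0.644, -0.1902, 0.0283]
tool_rot: [0.996, -0.087, -0.001, -0.0]
ft_force: [-0.4, -0.1, -0.7]
grip_width: 0.0365
grip_force: 20.0
```

```bash
python3 avg.py 4
```

```text
t 33.2 tcp [ 0.6443 -0.1903  0.0288] psi -99.98 tip [ 0.7428 -0.2077  0.0228] F [-0.4  0.2 -0.6]
```

Request:
arm_command(delta_rot=[[0, 0, 0], [0, 0, 0], [0, 0, 0], [0, 0, 0], [0, 0, 0]], delta_pos=[[0, 0, 0.0015], [0, 0, 0.003], [0, 0, 0.004], [0, 0, 0.005], [0, 0, 0.005]], gripper=[0.3, 0.3, 0.3, 0.3, 0.3])

```text
time: 33.62
position: [0.6444, -0.1904, 0.0241]
tool_rot: [0.996, -0.087, -0.0, -0.0]
ft_force: [-0.0, -0.1, 0.1]
grip_width: 0.0365
grip_force: 20.0
```

```bash
python3 avg.py 3
```

```text
t 33.7667 tcp [ 0.6444 -0.1904  0.0241] psi -99.98 tip [ 0.7429 -0.2077  0.0181] F [-0.9  0.3  0. ]
```

Request:
arm_command(delta_rot=[[0, 0, 0], [0, 0, 0], [0, 0, 0], [0, 0, 0]], delta_pos=[[0, 0, 0.0005], [0, 0, 0.001], [0, 0, 0.0015], [0, 0, 0.0015]], gripper=[0.3, 0.3, 0.3, 0.3])

```text
time: 34.1
position: [0.6444, -0.1904, 0.024]
tool_rot: [0.996, -0.087, 0.0, 0.0]
ft_force: [-2.1, 0.6, 7.1]
grip_width: 0.0366
grip_force: 20.0
```

```bash
python3 avg.py 3
```

```text
t 34.25 tcp [ 0.6444 -0.1904  0.024 ] psi -99.97 tip [ 0.7429 -0.2077  0.018 ] F [-2.4  1.1  7. ]
```

Request:
arm_command(delta_rot=[[0, 0, 0], [0, 0, 0], [0, 0, 0], [0, 0, 0], [0, 0, 0], [0, 0, 0], [0, 0, 0], [0, 0, 0], [0, 0, -5], [0, 0, -10], [0, 0, -15], [0, 0, -17.7]], delta_pos=[[0, 0, -0.0015], [0, 0, -0.0015], [0, 0, -0.0015], [0, 0, -0.0015], [0, 0, -0.015], [0, 0, -0.04], [0, 0, -0.07], [0, 0, -0.1], [-0.009, -0.035, -0.1], [-0.018, -0.075, -0.1], [-0.027, -0.115, -0.1], [-0.036, -0.155, -0.1]], gripper=[0.3, -0.05, -0.15, -0.15, -0.15, -0.15, -0.15, -0.15, -0.3, -0.3, -0.3, -0.3])

```text
time: 35.25
position: [0.6358, -0.0304, 0.1239]
tool_rot: [0.998, 0.068, 0.001, 0.0]
ft_force: [1.4, -0.2, -0.0]
grip_width: 0.0562
grip_force: 0.0
```

```bash
python3 avg.py 3;python3 plan.py .6226 .1925 .11 -82.3
```

```text
t 35.4 tcp [ 0.6344 -0.0247  0.1235] psi -81.89 tip [ 0.7334 -0.0106  0.1175] F [ 0.4 -1.1 -0.1]
t 35.4 at [ 0.6353 -0.028   0.1235] psi -81.99 w 0.0563
dpos [0.0181, -0.2201, 0.0135] drot [-0.01, 0.0, 0.31] rows 6
```

Request:
arm_command(delta_rot=[[0, 0, 0], [0, 0, 0], [0, 0, 0], [0, 0, 0], [0, 0, 0], [0, 0, 0], [0, 0, 0], [0, 0, 0], [0, 0, 0]], delta_pos=[[0.003, -0.04, 0], [0.006, -0.08, 0], [0.009, -0.12, 0], [0.012, -0.16, 0], [0.015, -0.195, 0.01], [0.017, -0.215, 0.013], [0.017, -0.2225, 0.013], [0.017, -0.2225, 0.013], [0.017, -0.2225, 0.013]], gripper=[-0.3, -0.3, -0.3, -0.3, -0.3, -0.3, -0.3, -0.3, -0.3])

```text
time: 36.15
position: [0.6235, 0.1899, 0.1101]
tool_rot: [0.998, 0.067, 0.001, 0.0]
ft_force: [-0.0, 0.3, 0.7]
grip_width: 0.0567
grip_force: 0.0
```

```bash
python3 avg.py 4;python3 plan.py .6226 .1925 .027 -82.3
```

```text
t 36.35 tcp [0.6236 0.1892 0.11  ] psi -82.41 tip [0.7227 0.2024 0.104 ] F [ 0.8  0.  -0.5]
t 36.35 at [0.6234 0.1893 0.11  ] psi -82.43 w 0.0564
dpos [-0.0004, -0.0033, 0.083] drot [0.02, -0.03, -0.13] rows 2
```

Request:
arm_command(delta_rot=[[0, 0, 0], [0, 0, 0], [0, 0, 0], [0, 0, 0], [0, 0, 0], [0, 0, 0], [0, 0, 0], [0, 0, 0], [0, 0, 0], [0, 0, 0]], delta_pos=[[-0.0005, -0.003, 0], [-0.0005, -0.003, 0.01], [-0.0005, -0.003, 0.025], [-0.0005, -0.003, 0.04], [-0.0005, -0.003, 0.06], [-0.0005, -0.003, 0.073], [-0.0005, -0.003, 0.08], [-0.0005, -0.003, 0.083], [-0.0005, -0.003, 0.083], [-0.0005, -0.003, 0.083]], gripper=[-0.3, -0.3, -0.3, -0.3, -0.3, -0.3, -0.3, -0.3, -0.3, -0.3])

```text
time: 37.18
position: [0.6224, 0.1942, 0.027]
tool_rot: [0.998, 0.067, 0.001, -0.0]
ft_force: [0.0, -0.7, 0.5]
grip_width: 0.0565
grip_force: 0.0
```

```bash
python3 avg.py 4;python3 plan.py .6226 .1925 .027 -82.3
```

```text
t 37.3833 tcp [0.6226 0.1943 0.0276] psi -82.28 tip [0.7217 0.2078 0.0216] F [-0.3  0.2 -0.4]
t 37.38 at [0.6225 0.1943 0.0276] psi -82.27 w 0.0566
dpos [-0.0002, 0.0018, 0.0006] drot [-0.0, -0.11, 0.03] rows 1
```

Request:
arm_command(delta_rot=[[0, 0, 0], [0, 0, 0], [0, 0, 0], [0, 0, 0], [0, 0, 0], [0, 0, 0], [0, 0, 0], [0, 0, 0], [0, 0, 0], [0, 0, 0], [0, 0, 0], [0, 0, 0]], delta_pos=[[0, 0.0018, 0.0005], [0, 0.0018, 0.0005], [0, 0.0018, 0.0005], [0, 0.0018, 0.0005], [0, 0.0018, 0.0005], [0, 0.0018, 0.0005], [0, 0.0018, 0.0005], [0, 0.0018, -0.015], [0, 0.0018, -0.035], [0, 0.0018, -0.06], [0, 0.0018, -0.085], [0, 0.0018, -0.085]], gripper=[-0.3, -0.3, 0.3, 0.3, 0.3, 0.3, 0.3, 0.3, 0.3, 0.3, 0.3, 0.3])

```text
time: 38.38
position: [0.6256, 0.193, 0.1168]
tool_rot: [0.998, 0.067, 0.005, -0.0]
ft_force: [1.2, 0.4, 0.2]
grip_width: 0.0383
grip_force: 20.0
```

Request:
arm_command(delta_rot=[[0, 0, 0], [0, 0, 5], [0, 0, 10], [0, 0, 15], [0, 0, 17.7], [0, 0, 17.7], [0, 0, 17.7], [0, 0, 17.7], [0, 0, 17.7], [0, 0, 17.7], [0, 0, 17.7], [0, 0, 17.7]], delta_pos=[[-0.01, 0.037, 0], [-0.02, 0.074, 0], [-0.03, 0.111, 0], [-0.04, 0.148, 0], [-0.05, 0.185, 0], [-0.06, 0.222, 0], [-0.07, 0.259, 0], [-0.08, 0.296, 0], [-0.09, 0.333, 0], [-0.1, 0.37, 0], [-0.11, 0.4, 0], [-0.117, 0.42, 0]], gripper=[0.3, 0.3, 0.3, 0.3, 0.3, 0.3, 0.3, 0.3, 0.3, 0.3, 0.3, 0.3])

```text
time: 39.38
position: [0.5618, -0.2431, 0.1109]
tool_rot: [0.996, -0.088, 0.0, 0.0]
ft_force: [0.8, 0.3, -0.4]
grip_width: 0.0381
grip_force: 20.0
```

```bash
python3 avg.py 4;python3 chk.py;python3 plan.py .5633 -.2473 .042 -100
```

```text
t 39.5833 tcp [ 0.5618 -0.2427  0.1109] psi -100.19 tip [ 0.6603 -0.2604  0.1049] F [ 0.2 -0.4 -0.5]
rack ref [338, 290, 419, 323, 335, 353] now [337, 289, 419, 323, 335, 353]
t 39.63 at [ 0.562  -0.2385  0.1109] psi -99.99 w 0.0381
dpos [0.0029, 0.0085, 0.0689] drot [-0.07, 0.09, 0.01] rows 2
```

Request:
arm_command(delta_rot=[[0, 0, 0], [0, 0, 0], [0, 0, 0], [0, 0, 0], [0, 0, 0], [0, 0, 0], [0, 0, 0], [0, 0, 0]], delta_pos=[[0.002, 0.003, 0], [0.002, 0.0045, 0.015], [0.002, 0.0045, 0.035], [0.002, 0.0045, 0.055], [0.002, 0.0045, 0.065], [0.002, 0.0045, 0.069], [0.002, 0.0045, 0.069], [0.002, 0.0045, 0.069]], gripper=[0.3, 0.3, 0.3, 0.3, 0.3, 0.3, 0.3, 0.3])

```text
time: 40.3
position: [0.5644, -0.244, 0.043]
tool_rot: [0.996, -0.087, 0.0, 0.0]
ft_force: [0.7, 0.0, 0.1]
grip_width: 0.0381
grip_force: 20.0
```

```bash
python3 avg.py 4;python3 plan.py .5633 -.2473 .029 -100
```

```text
t 40.5 tcp [ 0.5646 -0.2446  0.0436] psi -99.96 tip [ 0.6631 -0.2619  0.0376] F [-0.9  0.4 -0.4]
t 40.5 at [ 0.5645 -0.2447  0.0437] psi -99.97 w 0.0379
dpos [-0.0008, 0.0028, 0.0147] drot [0.05, -0.11, 0.03] rows 1
```

Request:
arm_command(delta_rot=[[0, 0, 0], [0, 0, 0], [0, 0, 0], [0, 0, 0], [0, 0, 0], [0, 0, 0], [0, 0, 0], [0, 0, 0]], delta_pos=[[-0.001, 0.0028, 0.002], [-0.001, 0.0028, 0.004], [-0.001, 0.0028, 0.004], [-0.001, 0.0028, 0.0065], [-0.001, 0.0028, 0.009], [-0.001, 0.0028, 0.0115], [-0.001, 0.0028, 0.014], [-0.001, 0.0028, 0.014]], gripper=[0.3, 0.3, 0.3, 0.3, 0.3, 0.3, 0.3, 0.3])

```text
time: 41.17
position: [0.5619, -0.2466, 0.0278]
tool_rot: [0.996, -0.087, -0.001, -0.0]
ft_force: [0.9, 0.5, -0.7]
grip_width: 0.0383
grip_force: 20.0
```

```bash
python3 avg.py 4
```

```text
t 41.3667 tcp [ 0.5622 -0.2468  0.0283] psi -99.98 tip [ 0.6607 -0.2641  0.0223] F [0.3 0.3 0. ]
```

Free in the hole; lower to contact.

Request:
arm_command(delta_rot=[[0, 0, 0], [0, 0, 0], [0, 0, 0], [0, 0, 0], [0, 0, 0], [0, 0, 0]], delta_pos=[[0.0005, 0, 0.0015], [0.0005, 0, 0.003], [0.0005, 0, 0.004], [0.0005, 0, 0.0045], [0.0005, 0, 0.0052], [0.0005, 0, 0.0052]], gripper=[0.3, 0.3, 0.3, 0.3, 0.3, 0.3])

```text
time: 41.87
position: [0.5628, -0.2469, 0.024]
tool_rot: [0.996, -0.087, 0.0, 0.0]
ft_force: [-2.0, 0.9, 4.0]
grip_width: 0.0384
grip_force: 20.0
```

```bash
python3 avg.py 3
```

```text
t 42.0167 tcp [ 0.5628 -0.2469  0.024 ] psi -99.98 tip [ 0.6613 -0.2642  0.018 ] F [-1.9  0.8  6.1]
```

Request:
arm_command(delta_rot=[[0, 0, 0], [0, 0, 0], [0, 0, 0], [0, 0, 0], [0, 0, 0], [0, 0, 0], [0, 0, 0], [0, 0, 0], [0, 0, -5], [0, 0, -10], [0, 0, -15], [0, 0, -17.7]], delta_pos=[[0, 0, -0.0012], [0, 0, -0.0012], [0, 0, -0.0012], [0, 0, -0.0012], [0, 0, -0.015], [0, 0, -0.04], [0, 0, -0.07], [0, 0, -0.1], [-0.003, -0.035, -0.1], [-0.006, -0.075, -0.1], [-0.009, -0.115, -0.1], [-0.012, -0.155, -0.1]], gripper=[0.3, -0.05, -0.15, -0.15, -0.15, -0.15, -0.15, -0.15, -0.3, -0.3, -0.3, -0.3])

```text
time: 43.02
position: [0.5778, -0.0911, 0.1236]
tool_rot: [0.998, 0.068, 0.0, 0.0]
ft_force: [0.5, 0.6, -1.2]
grip_width: 0.0559
grip_force: 0.0
```

```bash
python3 plan.py .613 .2639 .11 -82.3
```

```text
t 43.02 at [ 0.5778 -0.0911  0.1236] psi -82.15 w 0.0559
dpos [0.0833, -0.3469, 0.0135] drot [0.02, -0.03, 0.15] rows 9
```

Request:
arm_command(delta_rot=[[0, 0, 0], [0, 0, 0], [0, 0, 0], [0, 0, 0], [0, 0, 0], [0, 0, 0], [0, 0, 0], [0, 0, 0], [0, 0, 0], [0, 0, 0], [0, 0, 0], [0, 0, 0]], delta_pos=[[0.009, -0.038, 0], [0.018, -0.076, 0], [0.027, -0.114, 0], [0.036, -0.152, 0], [0.045, -0.19, 0], [0.054, -0.228, 0], [0.063, -0.266, 0], [0.072, -0.304, 0.01], [0.08, -0.33, 0.013], [0.083, -0.349, 0.013], [0.083, -0.349, 0.013], [0.083, -0.349, 0.013]], gripper=[-0.3, -0.3, -0.3, -0.3, -0.3, -0.3, -0.3, -0.3, -0.3, -0.3, -0.3, -0.3])

```text
time: 44.02
position: [0.6127, 0.2657, 0.1099]
tool_rot: [0.998, 0.069, -0.0, 0.0]
ft_force: [1.1, -0.8, -0.9]
grip_width: 0.0568
grip_force: 0.0
```

```bash
python3 avg.py 4;python3 plan.py .613 .2639 .027 -82.3
```

```text
t 44.2167 tcp [0.6131 0.2637 0.1102] psi -82.31 tip [0.7122 0.2771 0.1042] F [ 0.5 -0.7  0.1]
t 44.22 at [0.6133 0.2632 0.1104] psi -82.38 w 0.0567
dpos [-0.0002, -0.0007, 0.0834] drot [0.02, 0.02, -0.08] rows 2
```

Request:
arm_command(delta_rot=[[0, 0, 0], [0, 0, 0], [0, 0, 0], [0, 0, 0], [0, 0, 0], [0, 0, 0], [0, 0, 0], [0, 0, 0], [0, 0, 0], [0, 0, 0]], delta_pos=[[0, 0, 0], [0, 0, 0.01], [0, 0, 0.025], [0, 0, 0.04], [0, 0, 0.06], [0, 0, 0.073], [0, 0, 0.08], [0, 0, 0.083], [0, 0, 0.083], [0, 0, 0.083]], gripper=[-0.3, -0.3, -0.3, -0.3, -0.3, -0.3, -0.3, -0.3, -0.3, -0.3])

```text
time: 45.05
position: [0.6138, 0.2648, 0.0278]
tool_rot: [0.998, 0.067, 0.001, -0.0]
ft_force: [-0.2, -0.1, -0.8]
grip_width: 0.0567
grip_force: 0.0
```

```bash
python3 avg.py 4;python3 plan.py .613 .2639 .027 -82.3
```

```text
t 45.25 tcp [0.614  0.265  0.0284] psi -82.28 tip [0.7131 0.2784 0.0224] F [ 0.4  0.6 -0.2]
t 45.25 at [0.6139 0.265  0.0284] psi -82.27 w 0.0566
dpos [-0.001, 0.001, 0.0014] drot [-0.01, -0.11, 0.03] rows 1
```

Request:
arm_command(delta_rot=[[0, 0, 0], [0, 0, 0], [0, 0, 0], [0, 0, 0], [0, 0, 0], [0, 0, 0], [0, 0, 0], [0, 0, 0], [0, 0, 0], [0, 0, 0], [0, 0, 0], [0, 0, 0]], delta_pos=[[-0.001, 0.001, 0.0012], [-0.001, 0.001, 0.0012], [-0.001, 0.001, 0.0012], [-0.001, 0.001, 0.0012], [-0.001, 0.001, 0.0012], [-0.001, 0.001, 0.0012], [-0.001, 0.001, 0.0012], [-0.001, 0.001, -0.015], [-0.001, 0.001, -0.035], [-0.001, 0.001, -0.06], [-0.001, 0.001, -0.085], [-0.001, 0.001, -0.085]], gripper=[-0.3, -0.3, 0.3, 0.3, 0.3, 0.3, 0.3, 0.3, 0.3, 0.3, 0.3, 0.3])

```text
time: 46.25
position: [0.6159, 0.2646, 0.1178]
tool_rot: [0.998, 0.067, 0.005, -0.001]
ft_force: [1.6, -0.0, 0.5]
grip_width: 0.0381
grip_force: 20.0
```

Request:
arm_command(delta_rot=[[0, 0, 0], [0, 0, 5], [0, 0, 10], [0, 0, 15], [0, 0, 17.7], [0, 0, 17.7], [0, 0, 17.7], [0, 0, 17.7], [0, 0, 17.7], [0, 0, 17.7], [0, 0, 17.7], [0, 0, 17.7]], delta_pos=[[-0.008, 0.037, 0], [-0.016, 0.074, 0], [-0.025, 0.111, 0], [-0.034, 0.148, 0], [-0.042, 0.185, 0], [-0.05, 0.222, 0], [-0.058, 0.259, 0], [-0.066, 0.296, 0], [-0.074, 0.333, 0], [-0.082, 0.37, 0], [-0.09, 0.4, 0], [-0.097, 0.425, 0]], gripper=[0.3, 0.3, 0.3, 0.3, 0.3, 0.3, 0.3, 0.3, 0.3, 0.3, 0.3, 0.3])

```text
time: 47.25
position: [0.5727, -0.1732, 0.1118]
tool_rot: [0.996, -0.088, -0.0, 0.0]
ft_force: [-0.0, 0.5, -0.2]
grip_width: 0.0377
grip_force: 20.0
```

```bash
python3 plan.py .575 -.178 .042 -100; python3 avg.py 4;python3 chk.py;python3 plan.py .575 -.178 .042 -100
```

```text
t 47.25 at [ 0.5727 -0.1732  0.1118] psi -100.07 w 0.0377
dpos [0.0031, 0.0043, 0.0698] drot [0.02, 0.02, -0.07] rows 2
t 47.45 tcp [ 0.5729 -0.1741  0.1118] psi -100.2 tip [ 0.6713 -0.1918  0.1058] F [ 0.2  0.4 -0.4]
rack ref [338, 290, 419, 323, 335, 353] now [338, 291, 419, 323, 335, 353]
t 47.5 at [ 0.5727 -0.1698  0.1118] psi -100.0 w 0.0379
dpos [0.0038, 0.0077, 0.0698] drot [-0.05, 0.09, -0.0] rows 2
```

Last time this correction came up short by about 3 mm, so I'm using dy 0.0075.

Request:
arm_command(delta_rot=[[0, 0, 0], [0, 0, 0], [0, 0, 0], [0, 0, 0], [0, 0, 0], [0, 0, 0], [0, 0, 0], [0, 0, 0]], delta_pos=[[0.002, 0.004, 0], [0.002, 0.0075, 0.015], [0.002, 0.0075, 0.035], [0.002, 0.0075, 0.055], [0.002, 0.0075, 0.065], [0.002, 0.0075, 0.069], [0.002, 0.0075, 0.069], [0.002, 0.0075, 0.069]], gripper=[0.3, 0.3, 0.3, 0.3, 0.3, 0.3, 0.3, 0.3])

```text
time: 48.17
position: [0.5746, -0.178, 0.0438]
tool_rot: [0.996, -0.087, 0.0, 0.0]
ft_force: [0.2, -0.1, 0.1]
grip_width: 0.0378
grip_force: 20.0
```

```bash
python3 avg.py 4;python3 plan.py .575 -.178 .029 -100
```

```text
t 48.3667 tcp [ 0.5748 -0.1784  0.0444] psi -99.96 tip [ 0.6733 -0.1957  0.0384] F [ 0.2 -0.5 -1.1]
t 48.37 at [ 0.5747 -0.1786  0.0444] psi -99.97 w 0.0378
dpos [0.0002, -0.0006, 0.0154] drot [0.04, -0.12, 0.03] rows 1
```

Request:
arm_command(delta_rot=[[0, 0, 0], [0, 0, 0], [0, 0, 0], [0, 0, 0], [0, 0, 0], [0, 0, 0], [0, 0, 0], [0, 0, 0]], delta_pos=[[0, -0.0005, 0.002], [0, -0.0005, 0.004], [0, -0.0005, 0.006], [0, -0.0005, 0.008], [0, -0.0005, 0.01], [0, -0.0005, 0.0125], [0, -0.0005, 0.015], [0, -0.0005, 0.015]], gripper=[0.3, 0.3, 0.3, 0.3, 0.3, 0.3, 0.3, 0.3])

```text
time: 49.03
position: [0.5743, -0.1776, 0.0279]
tool_rot: [0.996, -0.087, 0.0, -0.0]
ft_force: [1.2, 1.1, -0.8]
grip_width: 0.0375
grip_force: 20.0
```

```bash
python3 avg.py 4
```

```text
t 49.2333 tcp [ 0.5742 -0.1776  0.0281] psi -99.98 tip [ 0.6727 -0.195   0.0221] F [ 0.3  1.9 -1.8]
```

Request:
arm_command(delta_rot=[[0, 0, 0], [0, 0, 0], [0, 0, 0], [0, 0, 0], [0, 0, 0], [0, 0, 0]], delta_pos=[[0, 0, 0.0015], [0, 0, 0.003], [0, 0, 0.004], [0, 0, 0.0045], [0, 0, 0.005], [0, 0, 0.005]], gripper=[0.3, 0.3, 0.3, 0.3, 0.3, 0.3])

```text
time: 49.73
position: [0.5745, -0.1777, 0.0241]
tool_rot: [0.996, -0.087, 0.0, 0.0]
ft_force: [1.6, 2.6, 4.1]
grip_width: 0.0374
grip_force: 20.0
```

```bash
python3 avg.py 3
```

```text
t 49.8833 tcp [ 0.5745 -0.1777  0.0241] psi -99.98 tip [ 0.6729 -0.195   0.0181] F [0.7 2.7 4.9]
```

Home. Release, rise, retreat toward +y, and look.

Request:
arm_command(delta_rot=[[0, 0, 0], [0, 0, 0], [0, 0, 0], [0, 0, 0], [0, 0, 0], [0, 0, 0], [0, 0, 0], [0, 0, 0], [0, 0, 0], [0, 0, 0], [0, 0, 0], [0, 0, 0]], delta_pos=[[0, 0, -0.0012], [0, 0, -0.0012], [0, 0, -0.0012], [0, 0, -0.0012], [0, 0, -0.015], [0, 0, -0.04], [0, 0, -0.08], [0, 0, -0.12], [0, -0.03, -0.15], [0, -0.07, -0.15], [0, -0.11, -0.15], [0, -0.15, -0.15]], gripper=[0.3, -0.05, -0.15, -0.15, -0.15, -0.15, -0.15, -0.15, -0.15, -0.15, -0.15, -0.15])

```text
time: 50.88
position: [0.6001, -0.0294, 0.1743]
tool_rot: [0.996, -0.088, 0.001, 0.0]
ft_force: [0.4, 0.5, -0.4]
grip_width: 0.0499
grip_force: 0.0
```

Request:
arm_command(delta_rot=[[0, 0, 0], [0, 0, 0], [0, 0, 0], [0, 0, 0], [0, 0, 0], [0, 0, 0], [0, 0, 0], [0, 0, 0]], delta_pos=[[0, -0.04, 0], [0, -0.08, 0], [0, -0.12, 0], [0, -0.16, 0], [0, -0.2, 0], [0, -0.2, 0], [0, -0.2, 0], [0, -0.2, 0]], gripper=[-0.15, -0.15, -0.15, -0.15, -0.15, -0.15, -0.15, -0.15])

```text
time: 51.55
position: [0.6341, 0.1664, 0.1728]
tool_rot: [0.996, -0.087, -0.001, 0.001]
ft_force: [0.6, -0.8, 0.2]
grip_width: 0.0499
grip_force: 0.0
```

```bash
python3 look1.py fin side 220 130 260
```

```text
(no output)
```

View pics/fin.png

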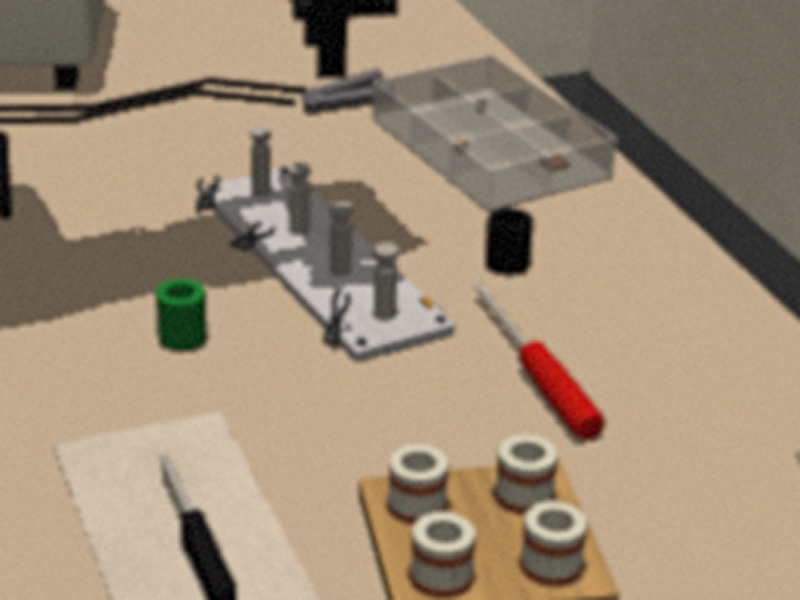

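All four cells stand upright and sunk in the rack. The clips are off, the pick is on the towel, and the bystanders and look-alikes are untouched.

```bash
python3 -c "
from rig import robot
print(robot.hand_in())"
```

```text
the job is handed in; nothing more can be done
None
```

The job is done and handed in at about 52 s: all three clips present were pulled out with the pick, all four cells stand upright and fully home in the rack, the pick is back on the paper towel, and the last picture showed nothing else disturbed.

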